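Re-seat the wafer's vacuum and hold a loupe at the focus mark over the die

ROBOT

A 6-joint arm with a two-finger parallel gripper is mounted at the origin on the work surface. World frame = base frame: x ahead of the robot, y to its left, z up, the work surface at z = 0. Lengths are in mm, angles in rad, forces in N, time in s.
With the tool pointing down it reaches from about 350 to 875 mm from the base axis. Payload 4.2 kg.
Tool frame: the origin (TCP) lies at the very end of the fingers, on their centre line; the grasp point (between the pads) lies arm.grip_depth behind it (arm.grip_depth is the distance from the TCP to the grasp point, in mm); x points along the fingers, y is the direction in which the jaws open and shut, and the axes are right-handed (so a half turn about x gives the same grasp; the last joint's range is limited). The gripper opens to 85 mm and grips with 20 to 120 N. Pads are 22 mm wide; open, the fingers measure 114 mm over their backs; the gripper's body (76 mm by 85 mm) begins 54 mm behind the grasp point. The pads swing forward as they close: fully open they stand 13 mm farther back than shut.
Start: joints at [1.515, 0.385, 0.008, 0, -1.194, -0.259], TCP at [193.484, 594.275, 231.312] pointing down, gripper open.
Joint ranges: [-3.14, 3.14], [-1.21, 2.06], [-1.07, 1.41], [-3.16, 2.05], [-2.99, -0.16], [-3.1, 3.1]. Speed limits (rad/s): [2.79, 2.79, 3.14, 3.14, 3.14, 3.14].

INTERFACE

Orientations are given as a unit quaternion [x, y, z, w].
In Python, from bench import arm, get_image, models gives the robot as it stands.
- The arm moves only by the tool arm_command, never from a script. Its argument "rows" is a list of rows, each an object of numbers: "dx", "dy", "dz": the shift along the tool's x, y, z in m; "wx", "wy", "wz": the turn, a rotation vector about the tool's x, y, z in degrees; "gripper": the closure, from -1 (fully open) to 1 (shut). A call has exactly 8 rows; each row is the pose to reach, as a shift and turn from the pose measured when the call began, along the tool's axes at that moment; what a row does not reach only later rows make up. A row lasts 1/10 s, in which the tool goes at most 50 mm and 8.59 degrees, less where a joint would pass 70% of its speed; a pose out of reach is approached as far as the arm can. A call with a gripper value outside its range is refused whole. The fingers move at their own pace and stop on an object; the grip force is fixed at half the most. Time passes only in rows, so rows that repeat a pose let the fingers close, or fill a call up. It gives the time, the measured TCP pose, the force and the opening at its end, in the units of the state.
- arm.read_state(): the state, without advancing time (a new reading comes with each control period).
- get_image(name): name is "side" or "top"; returns a dict with "img" (480x640x3 uint8, red, green, blue), "K" (3x3 intrinsics, pixels), "rvec" (rotation vector, rad) and "tvec" (3), from world to camera coordinates, as OpenCV has them. Camera axes: x right, y down, z forward; pixel columns grow to the right and rows downward; lengths in mm; the calibration is good to about 2 mm. A picture is of the moment at which its call begins. There is no depth.
- arm.job_done(): hands the job in, once; it reports no verdict.
Trained networks look in the newest picture that a camera, given by its name, has taken for a name from the list of things; names that differ only in an ending like _2 or _b are one class to them, and where a whole thing is asked for, a point or a joint stands for the part that bears it (a point fixed in the world has none). Each returns a list of dicts, best first, with "conf" (0 to 1); they miss things now and then, are a little off and sometimes report something else, mostly with a low value. They report only what shows in the picture. A call takes as long as a camera call. They do not tell look-alikes from the thing itself.
- models.cut_out(camera, query): "mask" (480x640 bool, what is visible of it) and "extent" ([left, top, right, bottom] in pixels, round what is visible of it).
The state is a dict: "clock": time; "joints": joint angles; "joint_vel": joint speeds; "joint_efforts": joint torques, N m; "position": TCP position; "ee_rot": TCP orientation; "contact_force": force on the tool from outside, world axes, zero at the start; "wrist_torque": the same for the moment, N m; "gripper_width": finger opening in mm.
Only numpy, scipy, OpenCV 4.12 (cv2) and the standard library are available. Lean on these libraries where they do the work, as an engineer would, in place of code of your own. Each camera call takes 0.05 s, during which the arm holds its last target.

TASK

The wafer on the vacuum chuck must be re-seated before it is inspected: pull the chuck's valve knob all the way out, then push it fully home. Then lift the loupe out of its rest and hold it level and still, its lens centred above the small square die and its mid thickness at the height of the pointer on the gauge post. Do not touch the chuck station or the die with the loupe, do not shift the pointer, leave the other things where they are, and finish while holding the loupe there: do not put it down or let go.

Things in the scene. Friction and masses are not known exactly. Their poses are not given: they have to be found in the camera images.
- station: vacuum chuck station, fixed: a white box 170 x 170 mm, 60 mm tall, with a round aluminium chuck (100 mm across, top 68 mm above the table) on the middle of its top, carrying a round wafer. Origin: centre of its underside, z up. The valve knob is on its -x face; a gauge post (8 mm thick, top 175 mm above the table) stands on it at x = y = +66 mm.
- vac_valve (a joint): travel of the chuck's slide-valve knob, m: 0 is fully home (in), 0.030 is fully out. The knob slides straight out along the station's -x axis. A sprung detent holds it at each end: about 4 N are needed to leave an end, and past the middle it is drawn to the other end by itself.
- knob_grip (a point): centre of the knob: a black disc 28 mm across and 18 mm thick, its axis level along the station's x axis, 42 mm above the table, on a stem 10 mm thick. Moves with the knob. At home there is an 11 mm gap between the disc and the box face, partly filled by a flat bush round the stem, 4 mm thick and 32 mm across.
- die: the part to inspect: a small square dark die, 22 x 22 x 4 mm, stuck on the wafer on the chuck, up to 14 mm off the chuck's centre in x and y. Origin: centre of its underside; its top is 72 mm above the table.
- focus_mark (a point): the focus mark: tip, at mid thickness, of the pointer (bar 5 mm wide, 3 mm thick) on the gauge post's collar (18 mm across, 12 mm tall), pointing from the post to the chuck. Its height, 117 to 147 mm above the table, is the height for the middle of the lens's thickness. The collar is held on the post by friction; do not shift it.
- loupe: loupe: a round lens in a black ring (68 mm across, 12 mm thick) with a flat-sided handle 14 mm wide, 18 mm tall. Origin: lens centre at mid thickness = mid height of the handle; starts level, 41 mm above the table. z is the lens axis (up); the handle runs along -x, 33 to 145 mm from the lens centre. 0.08 to 0.17 kg, centre of mass about 72 mm from the lens centre.
- loupe_lens (a point): centre of the lens at mid thickness (the loupe's origin).
- loupe_grip (a point): a good place to grip the handle: on its centre line, 80 mm from the lens centre along the loupe's -x, midway between the rest's saddles when the loupe is in its rest (to within 5 mm).
- loupe_rest: the loupe's rest, fixed: base plate 110 x 50 x 6 mm with two U saddles at x = -36 and +36 mm (each 10 mm thick, 30 mm wide, 40 mm tall; slot 18 mm wide, its floor 32 mm above the table); 62 mm are free between them for the fingers. The handle lies in them along x, the lens beyond +x. Origin: centre of its underside.
- dish: bystander, to be left alone: shallow glass dish, 80 mm across, 16 mm tall. Origin: centre of its underside.
- tweezers: bystander, to be left alone: flat steel tweezers lying down, 120 mm long, 8 mm tall. Origin: centre of its underside.
- dropper: bystander, to be left alone: small upright glass dropper bottle, 44 mm across, 85 mm tall. Origin: centre of its underside.
- tape: bystander, to be left alone: roll of tape lying flat, 84 mm across, 20 mm tall. Origin: centre of its underside.
- slide_box: bystander, to be left alone: closed box for slides, 80 x 60 x 30 mm. Origin: centre of its underside.
- beaker: bystander, to be left alone: glass beaker, 68 mm across, 85 mm tall. Origin: centre of its underside.
- paddle: bystander, to be left alone: flat white wafer paddle (disc 72 mm across with a strip handle), 6 mm thick, lying on the table. Origin: centre of its underside (of its disc).
Things that resemble listed ones, but are neither listed nor needed, are in the scene too. Leave any blue or green look-alike of the loupe_rest alone.

How it is judged:
By the outcome, as a careful person would: the job done as asked, in the order asked, and still so for the second after the job is handed in, while the arm keeps its last pose, push and grip.
It also fails if it takes over 58 s, if anything falls off the work surface, if the arm or the gripper's body presses on something with over 40 N, if the wrist force passes 120 N, or if a joint passes its speed limit or range.

## Working session

There is one attempt and no reset: what is moved stays moved. The work goes in short steps, Python scripts to look and compute and a tool call to move; the robot and the scene stay as the last step left them, time stands still between calls to the robot, and variables do not carry over. Pictures are saved under pics/ and viewed, and the job is handed in when it is done.

Besides the shell and the picture viewer there is one more tool, called after "Emit:" as name(argument=value, ...) on one line, values as JSON. arm_command: Moves the arm, as the interface text tells. Its arguments: {"type":"object","properties":{"rows":{"type":"array"}},"required":["rows"]}

```bash
mkdir -p pics; ls; cat > h.py <<'E'
import numpy as np, cv2
from bench import arm, get_image, models
from scipy.spatial.transform import Rotation as R
def snap(n,f):
    d=get_image(n); cv2.imwrite('pics/'+f,cv2.cvtColor(d['img'],cv2.COLOR_RGB2BGR)); return d
def ray(d,u,v):
    K=np.array(d['K'],float); Rm=cv2.Rodrigues(np.array(d['rvec'],float))[0]; t=np.array(d['tvec'],float).ravel()
    p=Rm.T@(np.linalg.inv(K)@np.array([u,v,1.])); return -Rm.T@t, p/np.linalg.norm(p)
def atz(d,u,v,z):
    c,r=ray(d,u,v); return c+r*(z-c[2])/r[2]
def proj(d,P):
    P=np.atleast_2d(np.array(P,float))
    return cv2.projectPoints(P,np.array(d['rvec'],float),np.array(d['tvec'],float),np.array(d['K'],float),None)[0].reshape(-1,2)
def tri(obs):
    A=np.zeros((3,3));b=np.zeros(3)
    for d,u,v in obs:
        c,r=ray(d,u,v);M=np.eye(3)-np.outer(r,r);A+=M;b+=M@c
    return np.linalg.solve(A,b)
E
python3 - <<'E'
from h import *
import pickle
a=snap('side','s0.png');b=snap('top','t0.png')
pickle.dump((a,b),open('v0.pkl','wb'))
s=arm.read_state()
print(s, arm.grip_depth)
for d in (a,b): print(ray(d,320,240),d['K'])
for q in ['station','vac_valve','knob_grip','die','focus_mark','loupe','loupe_rest','loupe_grip']:
  for c in ('side','top'):
    try: print(q,c,[(round(r['conf'],2),r['extent'],r['mask'].sum()) for r in models.cut_out(c,q)])
    except Exception as e: print(q,c,e)
E
```

```text
pics
{'clock': 0.1, 'joints': array([ 1.51457906e+00,  3.85488902e-01,  6.76104114e-03, -3.83477775e-04,
       -1.19400246e+00, -2.58591555e-01]), 'joint_vel': array([ 0.0006523 , -0.00200609,  0.00420262,  0.00241708,  0.00028585,
       -0.0019572 ]), 'joint_efforts': array([-7.62512700e-04, -3.93323243e+01,  1.88927972e+01,  4.19790924e+00,
       -2.59833956e-03,  2.21642267e-06]), 'position': array([193.36318819, 593.7937885 , 230.33247127]), 'ee_rot': array([-0.69830068,  0.11158503,  0.69841329,  0.11019902]), 'contact_force': array([ 0.30819167,  0.11082676, -0.72557434]), 'wrist_torque': array([ 0.05429755, -0.00598654, -0.02032825]), 'gripper_width': 85.03113290016523} 18.700000000000003
(array([  14.35206891, -609.83480497,  647.29354806]), array([ 0.57524527,  0.58768737, -0.56896084])) [[453.57332491   0.         317.89559199]
 [  0.         453.57332491 227.75027617]
 [  0.           0.           1.        ]]
(array([ 411.4752074 ,   10.0352844 , 1696.37991235]), array([ 0.12966403, -0.02470302, -0.99125022])) [[617.36480214   0.         303.43821464]
 [  0.         61
[... 714 characters left out ...]
, 193.6, 280.9, 227.2], np.int64(523))]
loupe top []
loupe_rest side [(0.76, [230.4, 209.1, 273.6, 240.6], np.int64(489)), (0.75, [301.1, 203.6, 326.9, 235.1], np.int64(556)), (0.63, [473.2, 323.0, 517.1, 376.1], np.int64(1223)), (0.6, [173.5, 221.4, 211.2, 257.0], np.int64(669))]
loupe_rest top [(0.81, [214.4, 235.8, 244.2, 276.3], np.int64(458)), (0.75, [190.5, 294.6, 223.9, 336.0], np.int64(745))]
loupe_grip side [(0.92, [236.5, 191.8, 283.7, 230.6], np.int64(552))]
loupe_grip top [(0.73, [451.8, 268.7, 485.3, 294.4], np.int64(617)), (0.6, [202.5, 218.5, 236.7, 279.0], np.int64(635)), (0.57, [215.9, 235.1, 243.4, 280.7], np.int64(493)), (0.34, [145.5, 291.3, 163.6, 310.1], np.int64(273))]
```

View pics/s0.png

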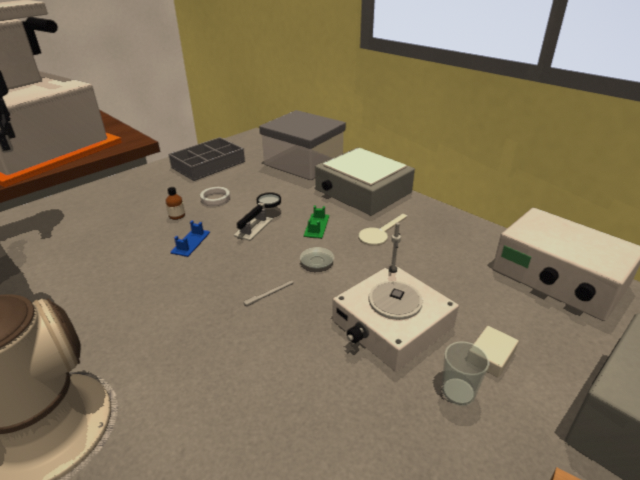

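View pics/t0.png

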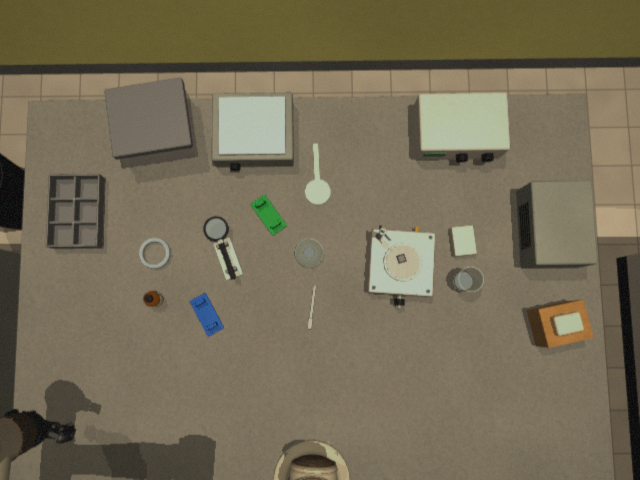

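```bash
python3 - <<'E'
import cv2
t=cv2.imread('pics/t0.png');s=cv2.imread('pics/s0.png')
cv2.imwrite('pics/t0a.png',cv2.resize(t[205:325,345:505],None,fx=5,fy=5,interpolation=cv2.INTER_CUBIC))
cv2.imwrite('pics/t0b.png',cv2.resize(t[200:350,130:330],None,fx=4,fy=4,interpolation=cv2.INTER_CUBIC))
cv2.imwrite('pics/s0a.png',cv2.resize(s[220:380,320:530],None,fx=3.7,fy=3.7,interpolation=cv2.INTER_CUBIC))
cv2.imwrite('pics/s0b.png',cv2.resize(s[160:280,160:320],None,fx=5,fy=5,interpolation=cv2.INTER_CUBIC))
E
```

```text
(no output)
```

View pics/t0a.png

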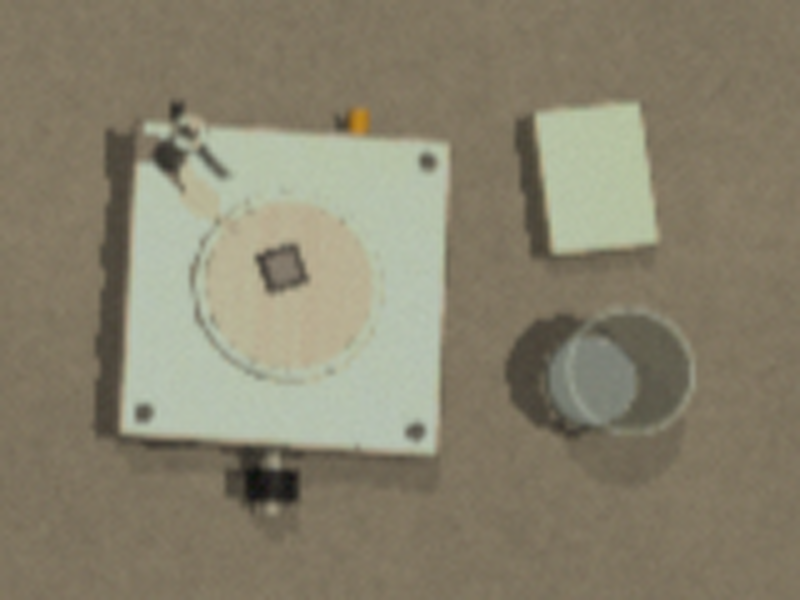

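View pics/s0a.png

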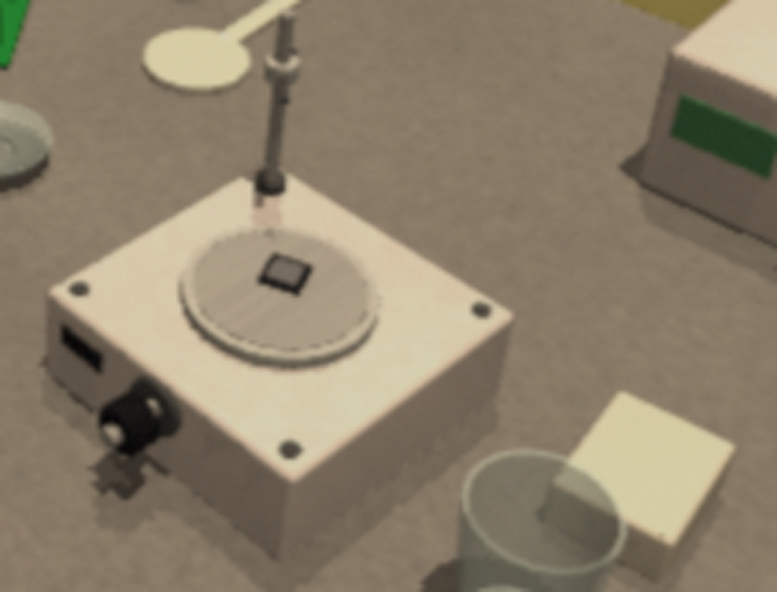

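View pics/t0b.png

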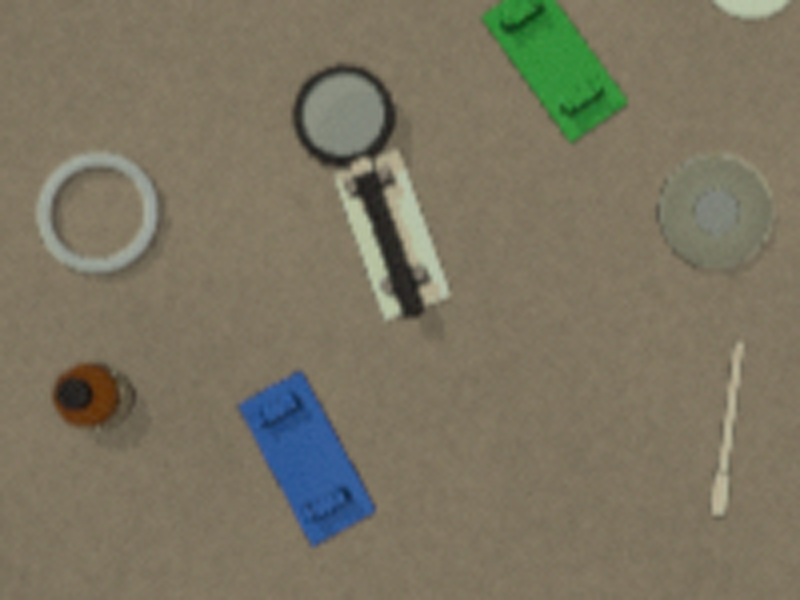

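View pics/s0b.png

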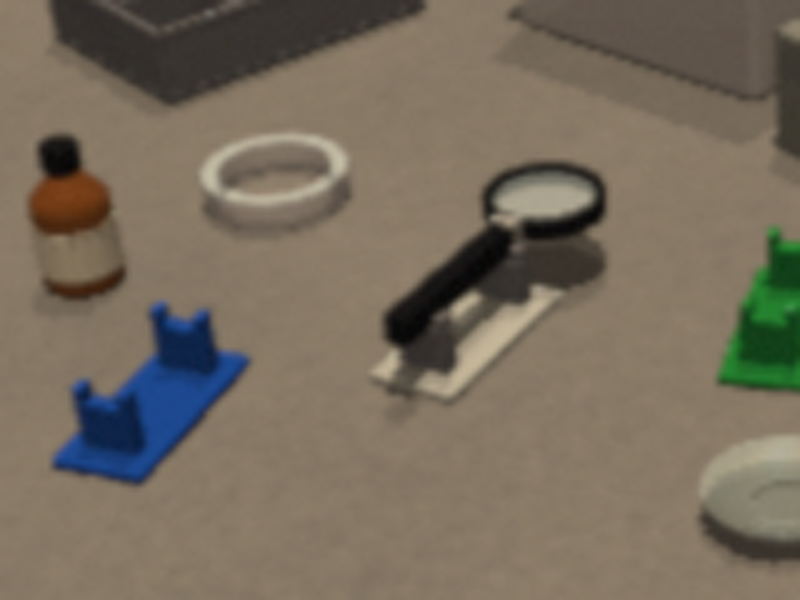

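```bash
python3 - <<'E'
from h import *
import pickle
a,b=pickle.load(open('v0.pkl','rb'))
for n,P in dict(base=[0,0,0],x=[400,0,0],y=[0,300,0],tcp=[193,594,231]).items(): print(n,proj(a,P),proj(b,P))
s=arm.read_state(); print(R.from_quat(s['ee_rot']).as_matrix().round(3))
E
```

```text
base [[ 43.83444922 427.80244562]] [[311.54302972 478.19710753]]
x [[248.24485998 303.59988857]] [[309.50044208 325.14931621]]
y [[ -7.6411217 328.994801 ]] [[197.86950861 479.53412834]]
tcp [[ 12.04756648 149.53733964]] [[ 54.13445137 419.44831992]]
[[-0.    -0.31  -0.951]
 [-0.    -0.951  0.31 ]
 [-1.     0.     0.   ]]
```

```bash
python3 - <<'E'
import cv2
t=cv2.imread('pics/t0.png');s=cv2.imread('pics/s0.png')
f=lambda im,r0,r1,c0,c1,k:cv2.resize(im[r0:r1,c0:c1],None,fx=k,fy=k,interpolation=cv2.INTER_CUBIC)
import numpy as np
cv2.imwrite('pics/z1.png',np.hstack([f(s,215,275,375,415,10),f(t,220,280,365,405,10)]))
E
```

```text
(no output)
```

View pics/z1.png

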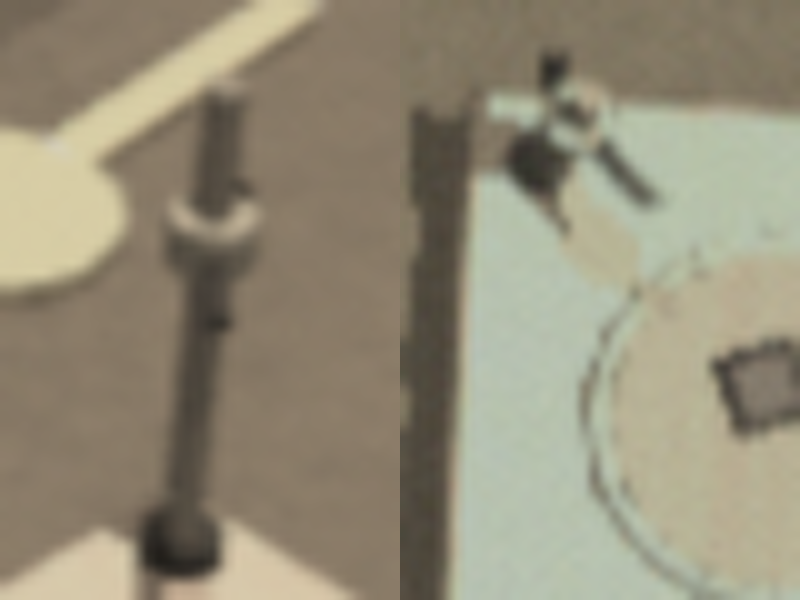

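```bash
cat > fit.py <<'E'
from h import *
import pickle
from scipy.optimize import least_squares
a,b=pickle.load(open('v0.pkl','rb'))
S=lambda u,v:(320+u/3.7,220+v/3.7)
T=lambda u,v:(345+u/5,205+v/5)
T2=lambda u,v:(130+u/4,200+v/4)
S2=lambda u,v:(160+u/5,160+v/5)
# station corners z=60
obs=[(b,[85,85,60],T(140,122)),(b,[85,-85,60],T(448,143)),(b,[-85,-85,60],T(437,455)),(b,[-85,85,60],T(122,435)),
(a,[-85,85,60],S(48,292)),(a,[85,-85,60],S(512,317)),(a,[-85,-85,60],S(293,478)),
(b,[0,0,68],T(287,288)),(a,[66,66,175],(397.6,224)),(b,[0,0,68],T(289,286))]
def W(p,l): c,s=np.cos(p[2]),np.sin(p[2]); return [p[0]+c*l[0]-s*l[1],p[1]+s*l[0]+c*l[1],l[2]]
def res(p,full=False):
    r=[]
    for d,l,uv in obs:
        o=p[3:5] if d is a else p[5:7]
        r.append(proj(d,W(p,l))[0]+o-np.array(uv))
    if full: return np.array(r).round(1)
    return np.concatenate([np.ravel(r),p[3:7]*0.7])
r=least_squares(res,[580,-230,0,0,0,0,0])
print(r.x.round(3)); print(res(r.x,True))
r0=least_squares(lambda q:res(np.r_[q,0,0,0,0]),[580,-230,0]); print('nooff',r0.x.round(3))
p=r.x
# pointer tip
def local(P,p): c,s=np.cos(p[2]),np.sin(p[2]);x,y=P[0]-p[0],P[1]-p[1];return [c*x+s*y,-s*x+c*y,P[2]]
def TRI(sv,tv): 
    return tri([(a,*(np.array(sv)-p[3:5])),(b,*(np.array(tv)-p[5:7]))])
for n,sv,tv in [('tip',(397,247),(390.3,240.2)),('collar',(396.1,239),(382.8,231.2)),('die',S(286,270),T(283,267)),('knobc',S(131,418),T(271,483))]:
    P=TRI(sv,tv); print(n,P.round(1),np.round(local(P,p),1), 'noadj',tri([(a,*sv),(b,*tv)]).round(1))
# loupe
for n,sv,tv in [('lens',S2(545,198),T2(344,115)),('hend',S2(400,325),T2(411,314)),('ring near',S2(509,222),T2(366,165))]:
    P=TRI(sv,tv); print(n,P.round(1),'noadj',tri([(a,*sv),(b,*tv)]).round(1))
for tv in [T2(344,115),T2(411,313),T2(366,165)]: print(atz(b,*tv,41).round(1))
E
python3 fit.py
```

```text
[ 5.65002e+02 -2.47946e+02 -7.90000e-02  3.64000e-01  7.49000e-01
  2.29000e-01  9.72000e-01]
[[-1.  -0.5]
 [ 0.9 -0.6]
 [ 0.5  0.6]
 [-0.8  0.3]
 [-1.2 -0.6]
 [ 1.5 -0.9]
 [-0.2  1.1]
 [ 0.3 -0.4]
 [-0.3 -0.1]
 [-0.1  0. ]]
nooff [ 5.63177e+02 -2.49219e+02 -7.90000e-02]
tip [ 614.5 -206.6  141. ] [ 46.1  45.1 141. ] noadj [ 612.7 -207.8  140.6]
collar [ 637.6 -187.9  139.4] [ 67.7  65.6 139.4] noadj [ 635.8 -189.1  138.9]
die [ 574.6 -244.5   73.2] [ 9.3  4.2 73.2] noadj [ 572.7 -245.7   73.2]
knobc [ 462.3 -238.9   45.3] [-103.1    0.9   45.3] noadj [ 460.4 -240.1   45.5]
lens [664.3 250.6  44.3] noadj [662.9 249.4  42.9]
hend [530.8 203.6  44.8] noadj [529.3 202.4  43.6]
ring near [628.7 235.1  50.5] noadj [627.2 233.9  49.2]
[662.4 250.3  41. ]
[527.5 204.5  41. ]
[628.  235.2  41. ]
```

```bash
cat > plan.py <<'E'
import sys
from h import *
def plan(pos,yaw_deg=None,s=None):
    """pos: TCP world mm; yaw_deg: world angle of tool y (tool down), closest half turn kept by caller"""
    s=s or arm.read_state(); Rm=R.from_quat(s['ee_rot']).as_matrix()
    d=Rm.T@(np.array(pos,float)-s['position'])/1000
    w=np.zeros(3)
    if yaw_deg is not None:
        y=np.radians(yaw_deg); x=np.array([0,0,-1.]);yy=np.array([np.cos(y),np.sin(y),0]);T=np.column_stack([x,yy,np.cross(x,yy)])
        w=np.degrees(R.from_matrix(Rm.T@T).as_rotvec())
    return d.round(4),w.round(2)
if __name__=='__main__':
    s=arm.read_state(); v=[float(q) for q in sys.argv[1:]]
    Rm=R.from_quat(s['ee_rot']).as_matrix()
    print('t',round(s['clock'],2),'pos',s['position'].round(1),'xaxis',Rm[:,0].round(3),'yaw_y',round(np.degrees(np.arctan2(Rm[1,1],Rm[0,1])),2),'F',s['contact_force'].round(1),'w',round(s['gripper_width'],1),'j',s['joints'].round(2))
    if v: print(*plan(v[:3],v[3] if len(v)>3 else None))
E
python3 plan.py 430 220 230 -94.5
```

```text
t 0.9 pos [193.5 594.3 231.3] xaxis [-0. -0. -1.] yaw_y -108.04 F [ 0.  -0.7  0.4] w 85.3 j [ 1.51  0.38  0.01 -0.   -1.19 -0.26]
[ 0.0013  0.2826 -0.3408] [-13.54   0.    -0.  ]
```

Emit:
arm_command(rows=[{"dx": 0,"dy": 0.03,"dz": -0.036,"wx": -2,"gripper": -1},{"dx": 0,"dy": 0.06,"dz": -0.072,"wx": -4,"gripper": -1},{"dx": 0,"dy": 0.09,"dz": -0.11,"wx": -6,"gripper": -1},{"dx": 0,"dy": 0.125,"dz": -0.15,"wx": -8,"gripper": -1},{"dx": 0,"dy": 0.16,"dz": -0.19,"wx": -10,"gripper": -1},{"dx": 0,"dy": 0.19,"dz": -0.23,"wx": -12,"gripper": -1},{"dx": 0,"dy": 0.22,"dz": -0.265,"wx": -13.5,"gripper": -1},{"dx": 0,"dy": 0.25,"dz": -0.3,"wx": -13.5,"gripper": -1}])

```text
validation failed for argument at $.ro...
```

```bash
python3 plan.py 455 -100 190 -94.5
```

```text
t 0.9 pos [193.5 594.3 231.3] xaxis [-0. -0. -1.] yaw_y -108.04 F [ 0.  -0.7  0.4] w 85.3 j [ 1.51  0.38  0.01 -0.   -1.19 -0.26]
[ 0.0413  0.5792 -0.4636] [-13.54   0.    -0.  ]
```

Emit:
arm_command(rows=[{"dx": 0,"dy": 0.03,"dz": -0.036,"wx": -2,"wy": 0,"wz": 0,"gripper": -1},{"dx": 0,"dy": 0.06,"dz": -0.072,"wx": -4,"wy": 0,"wz": 0,"gripper": -1},{"dx": 0,"dy": 0.09,"dz": -0.11,"wx": -6,"wy": 0,"wz": 0,"gripper": -1},{"dx": 0,"dy": 0.125,"dz": -0.15,"wx": -8,"wy": 0,"wz": 0,"gripper": -1},{"dx": 0,"dy": 0.16,"dz": -0.19,"wx": -10,"wy": 0,"wz": 0,"gripper": -1},{"dx": 0,"dy": 0.19,"dz": -0.23,"wx": -12,"wy": 0,"wz": 0,"gripper": -1},{"dx": 0,"dy": 0.22,"dz": -0.265,"wx": -13.5,"wy": 0,"wz": 0,"gripper": -1},{"dx": 0,"dy": 0.25,"dz": -0.3,"wx": -13.5,"wy": 0,"wz": 0,"gripper": -1}])

```text
clock: 1.7
position: [402.1, 261.9, 231.8]
ee_rot: [0.707, -0.027, -0.706, -0.028]
contact_force: [1.2, 1.0, -0.1]
gripper_width: 85.3
```

```bash
python3 plan.py 455 -100 190 -94.5
```

```text
t 1.7 pos [402.1 261.9 231.8] xaxis [ 0.001  0.001 -1.   ] yaw_y -94.49 F [ 1.2  1.  -0.1] w 85.3 j [ 0.92  0.13 -0.33  0.   -1.1   0.58]
[ 0.0415  0.3567 -0.081 ] [ 0.01 -0.04  0.05]
```

Emit:
arm_command(rows=[{"dx": 0.005,"dy": 0.05,"dz": -0.011,"wx": 0,"wy": 0,"wz": 0,"gripper": -1},{"dx": 0.01,"dy": 0.1,"dz": -0.023,"wx": 0,"wy": 0,"wz": 0,"gripper": -1},{"dx": 0.015,"dy": 0.148,"dz": -0.034,"wx": 0,"wy": 0,"wz": 0,"gripper": -1},{"dx": 0.02,"dy": 0.196,"dz": -0.045,"wx": 0,"wy": 0,"wz": 0,"gripper": -1},{"dx": 0.025,"dy": 0.244,"dz": -0.055,"wx": 0,"wy": 0,"wz": 0,"gripper": -1},{"dx": 0.03,"dy": 0.292,"dz": -0.066,"wx": 0,"wy": 0,"wz": 0,"gripper": -1},{"dx": 0.035,"dy": 0.34,"dz": -0.077,"wx": 0,"wy": 0,"wz": 0,"gripper": -1},{"dx": 0.041,"dy": 0.385,"dz": -0.083,"wx": 0,"wy": 0,"wz": 0,"gripper": -1}])

```text
clock: 2.5
position: [455.3, -130.6, 190.9]
ee_rot: [0.708, -0.027, -0.706, -0.028]
contact_force: [0.6, 1.1, 0.3]
gripper_width: 85.1
```

```bash
python3 plan.py 456 -240.5 100 -94.5
```

```text
t 2.5 pos [ 455.3 -130.6  190.9] xaxis [ 0.003  0.001 -1.   ] yaw_y -94.48 F [0.6 1.1 0.3] w 85.1 j [ 0.06  0.16 -0.41 -0.   -0.99  1.43]
[ 0.0909  0.1096 -0.0091] [ 0.02 -0.15  0.04]
```

Emit:
arm_command(rows=[{"dx": 0.02,"dy": 0.04,"dz": -0.003,"wx": 0,"wy": 0,"wz": 0,"gripper": -0.2},{"dx": 0.04,"dy": 0.08,"dz": -0.006,"wx": 0,"wy": 0,"wz": 0,"gripper": -0.2},{"dx": 0.07,"dy": 0.11,"dz": -0.009,"wx": 0,"wy": 0,"wz": 0,"gripper": -0.2},{"dx": 0.091,"dy": 0.11,"dz": -0.009,"wx": 0,"wy": 0,"wz": 0,"gripper": -0.2},{"dx": 0.091,"dy": 0.11,"dz": -0.009,"wx": 0,"wy": 0,"wz": 0,"gripper": -0.2},{"dx": 0.091,"dy": 0.11,"dz": -0.009,"wx": 0,"wy": 0,"wz": 0,"gripper": -0.2},{"dx": 0.091,"dy": 0.11,"dz": -0.009,"wx": 0,"wy": 0,"wz": 0,"gripper": -0.2},{"dx": 0.091,"dy": 0.11,"dz": -0.009,"wx": 0,"wy": 0,"wz": 0,"gripper": -0.2}])

```text
clock: 3.3
position: [457.0, -240.5, 101.4]
ee_rot: [0.709, -0.027, -0.705, -0.027]
contact_force: [-0.1, 0.1, 0.1]
gripper_width: 51.4
```

```bash
python3 plan.py 457 -240.5 24 -94.5; python3 - <<'E'
from h import *
a=snap('side','s1.png');b=snap('top','t1.png')
f=lambda im,r0,r1,c0,c1,k:cv2.resize(im[r0:r1,c0:c1],None,fx=k,fy=k,interpolation=cv2.INTER_CUBIC)
s=cv2.imread('pics/s1.png');t=cv2.imread('pics/t1.png')
cv2.imwrite('pics/z2.png',np.hstack([f(s,240,390,300,400,4),f(t,200,350,350,450,4)]))
E
```

```text
t 3.3 pos [ 457.  -240.5  101.4] xaxis [ 0.006 -0.    -1.   ] yaw_y -94.4 F [-0.1  0.1  0.1] w 51.4 j [-0.17  0.34 -0.43 -0.   -0.79  1.67]
[0.0774 0.     0.0004] [ 0.1  -0.33  0.02]
```

View pics/z2.png

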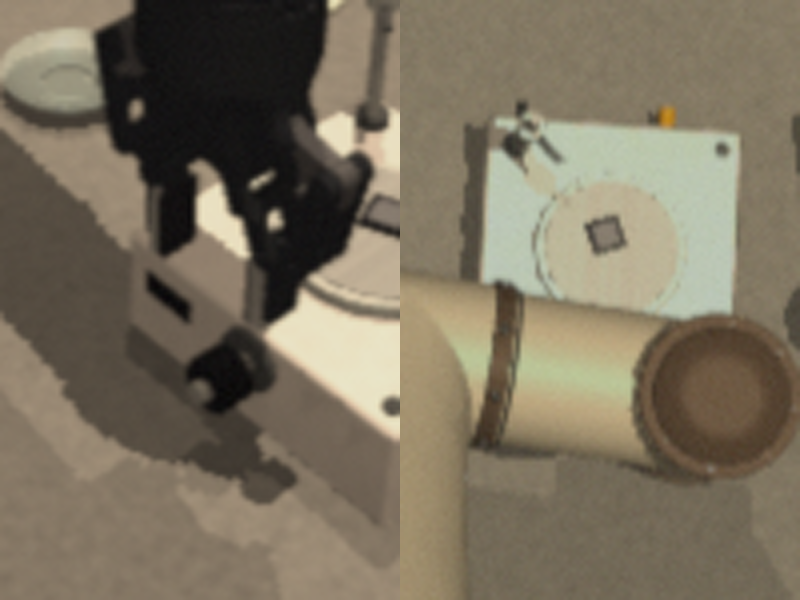

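```bash
python3 - <<'E'
from h import *
import pickle
a,b=pickle.load(open('v0.pkl','rb'))
print(proj(a,[[457,-240.5,101.4],[457,-240.5,42],[460,-240,42],[460,-240+14,42],[460,-254,42],[451,-240,42],[469,-240,42],[430,-240,42]]))
E
```

```text
[[354.56510507 311.08400168]
 [353.48073981 335.57050914]
 [354.38880985 334.53895154]
 [348.59405042 330.48381937]
 [360.30488055 338.67897648]
 [351.02245053 337.20403819]
 [357.71201469 331.90802952]
 [342.99499465 343.55923188]]
```

Emit:
arm_command(rows=[{"dx": 0.02,"dy": 0,"dz": 0,"wx": 0,"wy": 0,"wz": 0,"gripper": -0.2},{"dx": 0.045,"dy": 0,"dz": 0,"wx": 0,"wy": 0,"wz": 0,"gripper": -0.2},{"dx": 0.065,"dy": 0,"dz": 0,"wx": 0,"wy": 0,"wz": 0,"gripper": -0.2},{"dx": 0.077,"dy": 0,"dz": 0,"wx": 0,"wy": 0,"wz": 0,"gripper": -0.2},{"dx": 0.077,"dy": 0,"dz": 0,"wx": 0,"wy": 0,"wz": 0,"gripper": 0.6},{"dx": 0.077,"dy": 0,"dz": 0,"wx": 0,"wy": 0,"wz": 0,"gripper": 1},{"dx": 0.077,"dy": 0,"dz": 0,"wx": 0,"wy": 0,"wz": 0,"gripper": 1},{"dx": 0.077,"dy": 0,"dz": 0,"wx": 0,"wy": 0,"wz": 0,"gripper": 1}])

```text
clock: 4.2
position: [457.0, -239.1, 24.5]
ee_rot: [0.708, -0.027, -0.705, -0.028]
contact_force: [1.5, 7.0, -2.9]
gripper_width: 25.6
```

```bash
python3 plan.py 427 -238 24 -94.5; python3 - <<'E'
from h import *
a=snap('side','s2.png')
f=lambda im,r0,r1,c0,c1,k:cv2.resize(im[r0:r1,c0:c1],None,fx=k,fy=k,interpolation=cv2.INTER_CUBIC)
s=cv2.imread('pics/s2.png')
cv2.imwrite('pics/z3.png',f(s,270,370,300,400,6))
E
```

```text
t 4.2 pos [ 457.  -239.1   24.5] xaxis [ 0.005  0.002 -1.   ] yaw_y -94.49 F [ 1.5  7.  -2.9] w 25.6 j [-0.17  0.45 -0.51 -0.   -0.61  1.66]
[0.0003 0.0013 0.0299] [ 0.01 -0.3   0.13]
```

View pics/z3.png

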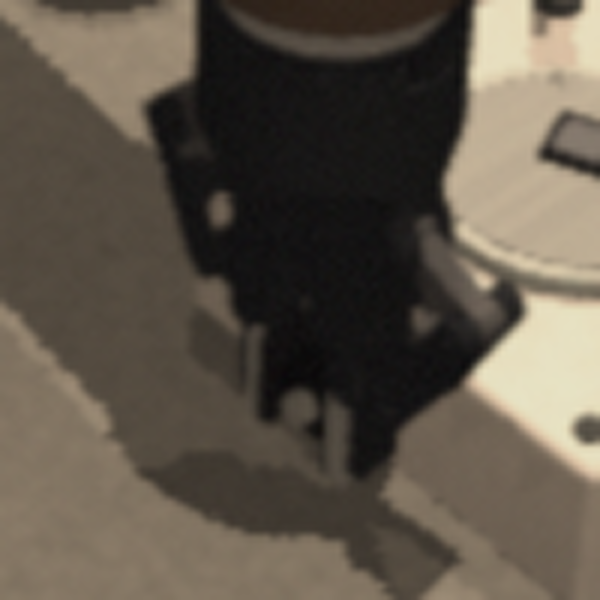

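Emit:
arm_command(rows=[{"dx": 0,"dy": 0,"dz": 0.004,"wx": 0,"wy": 0,"wz": 0,"gripper": 1},{"dx": 0,"dy": 0,"dz": 0.008,"wx": 0,"wy": 0,"wz": 0,"gripper": 1},{"dx": 0,"dy": 0,"dz": 0.012,"wx": 0,"wy": 0,"wz": 0,"gripper": 1},{"dx": 0,"dy": 0,"dz": 0.017,"wx": 0,"wy": 0,"wz": 0,"gripper": 1},{"dx": 0,"dy": 0,"dz": 0.022,"wx": 0,"wy": 0,"wz": 0,"gripper": 1},{"dx": 0,"dy": 0,"dz": 0.027,"wx": 0,"wy": 0,"wz": 0,"gripper": 1},{"dx": 0,"dy": 0,"dz": 0.031,"wx": 0,"wy": 0,"wz": 0,"gripper": 1},{"dx": 0,"dy": 0,"dz": 0.031,"wx": 0,"wy": 0,"wz": 0,"gripper": 1}])

```text
clock: 5.05
position: [427.0, -236.6, 24.5]
ee_rot: [0.71, -0.027, -0.704, -0.028]
contact_force: [2.8, 4.1, -5.9]
gripper_width: 25.6
```

```bash
python3 plan.py 457 -239.1 24 -94.5; python3 - <<'E'
from h import *
a=snap('side','s3.png')
f=lambda im,r0,r1,c0,c1,k:cv2.resize(im[r0:r1,c0:c1],None,fx=k,fy=k,interpolation=cv2.INTER_CUBIC)
s=cv2.imread('pics/s3.png')
cv2.imwrite('pics/z4.png',f(s,270,370,300,400,6))
E
```

```text
t 5.05 pos [ 427.  -236.6   24.5] xaxis [ 0.009  0.001 -1.   ] yaw_y -94.47 F [ 2.8  4.1 -5.9] w 25.6 j [-0.17  0.42 -0.58 -0.01 -0.57  1.67]
[ 0.0008  0.0002 -0.0301] [ 0.03 -0.49  0.12]
```

View pics/z4.png

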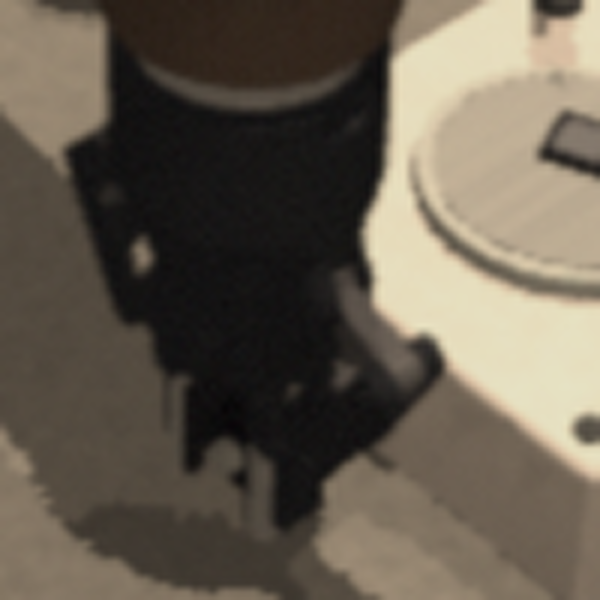

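Emit:
arm_command(rows=[{"dx": 0,"dy": 0,"dz": 0.002,"wx": 0,"wy": 0,"wz": 0,"gripper": 1},{"dx": 0,"dy": 0,"dz": 0.003,"wx": 0,"wy": 0,"wz": 0,"gripper": 1},{"dx": 0,"dy": 0,"dz": 0.004,"wx": 0,"wy": 0,"wz": 0,"gripper": 1},{"dx": 0,"dy": 0,"dz": 0.005,"wx": 0,"wy": 0,"wz": 0,"gripper": 1},{"dx": 0,"dy": 0,"dz": 0.005,"wx": 0,"wy": 0,"wz": 0,"gripper": 1},{"dx": 0,"dy": 0,"dz": 0.005,"wx": 0,"wy": 0,"wz": 0,"gripper": 1},{"dx": 0,"dy": 0,"dz": 0.005,"wx": 0,"wy": 0,"wz": 0,"gripper": 1},{"dx": 0,"dy": 0,"dz": 0.005,"wx": 0,"wy": 0,"wz": 0,"gripper": 1}])

```text
clock: 5.9
position: [427.1, -236.6, 24.6]
ee_rot: [0.713, -0.027, -0.7, -0.027]
contact_force: [9.4, 2.1, -16.3]
gripper_width: 26.2
```

```bash
python3 plan.py 457 -239.1 24 -94.5; python3 - <<'E'
from h import *
a=snap('side','s4.png')
f=lambda im,r0,r1,c0,c1,k:cv2.resize(im[r0:r1,c0:c1],None,fx=k,fy=k,interpolation=cv2.INTER_CUBIC)
s=cv2.imread('pics/s4.png')
cv2.imwrite('pics/z5.png',f(s,270,370,300,400,6))
E
```

```text
t 5.9 pos [ 427.1 -236.6   24.6] xaxis [ 0.018 -0.001 -1.   ] yaw_y -94.39 F [  9.4   2.1 -16.3] w 26.2 j [-0.17  0.42 -0.58 -0.01 -0.55  1.67]
[ 0.0012  0.0002 -0.03  ] [ 0.11 -1.05  0.05]
```

View pics/z5.png

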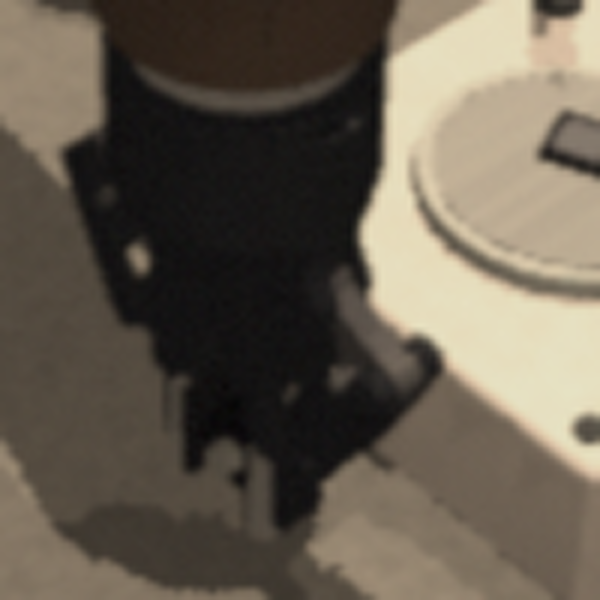

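Emit:
arm_command(rows=[{"dx": 0,"dy": 0,"dz": -0.004,"wx": 0,"wy": -1,"wz": 0,"gripper": 1},{"dx": 0,"dy": 0,"dz": -0.009,"wx": 0,"wy": -1,"wz": 0,"gripper": 1},{"dx": 0,"dy": 0,"dz": -0.014,"wx": 0,"wy": -1,"wz": 0,"gripper": 1},{"dx": 0,"dy": 0,"dz": -0.019,"wx": 0,"wy": -1,"wz": 0,"gripper": 1},{"dx": 0,"dy": 0,"dz": -0.024,"wx": 0,"wy": -1,"wz": 0,"gripper": 1},{"dx": 0,"dy": 0,"dz": -0.029,"wx": 0,"wy": -1,"wz": 0,"gripper": 1},{"dx": 0,"dy": 0,"dz": -0.034,"wx": 0,"wy": -1,"wz": 0,"gripper": 1},{"dx": 0,"dy": 0,"dz": -0.034,"wx": 0,"wy": -1,"wz": 0,"gripper": 1}])

```text
clock: 6.75
position: [456.8, -238.9, 24.5]
ee_rot: [-0.703, 0.027, 0.71, 0.028]
contact_force: [-7.6, 1.9, -4.4]
gripper_width: 26.3
```

```bash
python3 plan.py 457 -239.1 24 -94.5
```

```text
t 6.75 pos [ 456.8 -238.9   24.5] xaxis [-0.009  0.003 -1.   ] yaw_y -94.43 F [-7.6  1.9 -4.4] w 26.3 j [-0.17  0.46 -0.5  -0.   -0.62  1.66]
[ 0.0005  0.0002 -0.0002] [0.07 0.54 0.11]
```

Emit:
arm_command(rows=[{"dx": 0,"dy": 0,"dz": -0.001,"wx": 0,"wy": 0.5,"wz": 0,"gripper": -0.2},{"dx": 0,"dy": 0,"dz": -0.001,"wx": 0,"wy": 0.5,"wz": 0,"gripper": -0.2},{"dx": 0,"dy": 0,"dz": 0,"wx": 0,"wy": 0.5,"wz": 0,"gripper": -0.2},{"dx": 0,"dy": 0,"dz": 0,"wx": 0,"wy": 0.5,"wz": 0,"gripper": -0.2},{"dx": -0.03,"dy": 0,"dz": 0,"wx": 0,"wy": 0.5,"wz": 0,"gripper": -0.2},{"dx": -0.07,"dy": 0,"dz": 0,"wx": 0,"wy": 0.5,"wz": 0,"gripper": -0.2},{"dx": -0.12,"dy": 0,"dz": 0,"wx": 0,"wy": 0.5,"wz": 0,"gripper": -0.2},{"dx": -0.165,"dy": 0,"dz": 0,"wx": 0,"wy": 0.5,"wz": 0,"gripper": -0.2}])

```text
clock: 7.55
position: [458.8, -239.5, 192.3]
ee_rot: [0.707, -0.027, -0.706, -0.027]
contact_force: [1.3, -0.4, -0.8]
gripper_width: 51.5
```

```bash
python3 plan.py 587.5 223.5 130 -70.8; python3 - <<'E'
from h import *
a=snap('side','s5.png')
f=lambda im,r0,r1,c0,c1,k:cv2.resize(im[r0:r1,c0:c1],None,fx=k,fy=k,interpolation=cv2.INTER_CUBIC)
s=cv2.imread('pics/s5.png')
s0=cv2.imread('pics/s0.png')
cv2.imwrite('pics/z6.png',np.hstack([f(s,290,380,320,400,5),f(s0,290,380,320,400,5)]))
E
```

```text
t 7.55 pos [ 458.8 -239.5  192.3] xaxis [ 0.002  0.001 -1.   ] yaw_y -94.39 F [ 1.3 -0.4 -0.8] w 51.5 j [-0.17  0.24 -0.31 -0.   -1.02  1.66]
[ 0.063  -0.4715 -0.0928] [-23.59  -0.09   0.04]
```

View pics/z6.png

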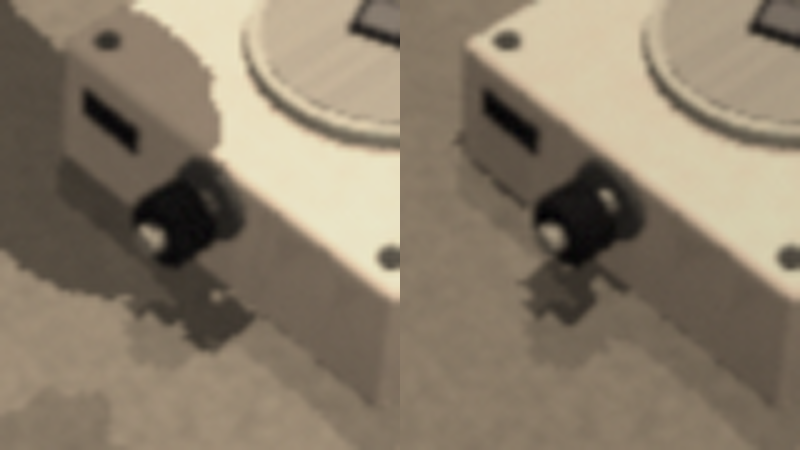

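Emit:
arm_command(rows=[{"dx": 0,"dy": -0.047,"dz": -0.009,"wx": -3,"wy": 0,"wz": 0,"gripper": -0.2},{"dx": 0,"dy": -0.094,"dz": -0.018,"wx": -6,"wy": 0,"wz": 0,"gripper": -0.2},{"dx": 0,"dy": -0.141,"dz": -0.028,"wx": -9,"wy": 0,"wz": 0,"gripper": -0.2},{"dx": 0,"dy": -0.188,"dz": -0.037,"wx": -12,"wy": 0,"wz": 0,"gripper": -0.2},{"dx": 0,"dy": -0.235,"dz": -0.046,"wx": -15,"wy": 0,"wz": 0,"gripper": -0.2},{"dx": 0,"dy": -0.282,"dz": -0.055,"wx": -18,"wy": 0,"wz": 0,"gripper": -0.2},{"dx": 0,"dy": -0.329,"dz": -0.065,"wx": -21,"wy": 0,"wz": 0,"gripper": -0.2},{"dx": 0,"dy": -0.376,"dz": -0.074,"wx": -23.1,"wy": 0,"wz": 0,"gripper": -0.2}])

```text
clock: 8.4
position: [565.7, 130.2, 200.9]
ee_rot: [0.703, 0.114, -0.691, 0.119]
contact_force: [1.0, -0.2, -0.1]
gripper_width: 51.4
```

```bash
python3 plan.py 587.5 225 110 -71.3; python3 - <<'E'
from h import *
import pickle
a,b=pickle.load(open('v0.pkl','rb'))
print(atz(b,227.8,258.2,6))
E
```

```text
t 8.4 pos [565.7 130.2 200.9] xaxis [ 0.018 -0.005 -1.   ] yaw_y -71.03 F [ 1.  -0.2 -0.1] w 51.4 j [ 0.51  0.32 -0.17  0.01 -1.06  1.38]
[ 0.0908 -0.0835 -0.0501] [ 0.28 -0.87 -0.59]
[585.29790789 222.40611587   6.        ]
```

Emit:
arm_command(rows=[{"dx": 0.01,"dy": -0.035,"dz": -0.02,"wx": 0,"wy": -0.9,"wz": -0.6,"gripper": -0.2},{"dx": 0.03,"dy": -0.065,"dz": -0.04,"wx": 0.3,"wy": -0.9,"wz": -0.6,"gripper": -0.2},{"dx": 0.06,"dy": -0.083,"dz": -0.049,"wx": 0.3,"wy": -0.9,"wz": -0.6,"gripper": -0.2},{"dx": 0.091,"dy": -0.083,"dz": -0.049,"wx": 0.3,"wy": -0.9,"wz": -0.6,"gripper": -0.2},{"dx": 0.091,"dy": -0.083,"dz": -0.049,"wx": 0.3,"wy": -0.9,"wz": -0.6,"gripper": -0.2},{"dx": 0.091,"dy": -0.083,"dz": -0.049,"wx": 0.3,"wy": -0.9,"wz": -0.6,"gripper": -0.2},{"dx": 0.091,"dy": -0.083,"dz": -0.049,"wx": 0.3,"wy": -0.9,"wz": -0.6,"gripper": -0.2},{"dx": 0.091,"dy": -0.083,"dz": -0.049,"wx": 0.3,"wy": -0.9,"wz": -0.6,"gripper": -0.2}])

```text
clock: 9.2
position: [587.7, 224.3, 112.1]
ee_rot: [0.699, 0.115, -0.697, 0.114]
contact_force: [0.5, 0.4, -0.3]
gripper_width: 51.6
```

```bash
python3 plan.py 586.8 224.3 22.5 -71.3; python3 - <<'E'
from h import *
a=snap('side','s6.png')
f=lambda im,r0,r1,c0,c1,k:cv2.resize(im[r0:r1,c0:c1],None,fx=k,fy=k,interpolation=cv2.INTER_CUBIC)
s=cv2.imread('pics/s6.png')
cv2.imwrite('pics/z7.png',f(s,140,260,190,310,6))
print(proj(a,[[587,224,110],[587,224,41],[663,250,41]]))
E
```

```text
t 9.2 pos [587.7 224.3 112.1] xaxis [ 0.003  0.002 -1.   ] yaw_y -71.35 F [ 0.5  0.4 -0.3] w 51.6 j [ 0.62  0.49 -0.14  0.   -0.94  1.27]
[ 0.0896 -0.0002  0.0012] [-0.05 -0.21  0.06]
[[249.52538309 190.48115512]
 [252.04519014 214.15081098]
 [268.55867326 200.1690942 ]]
```

View pics/z7.png

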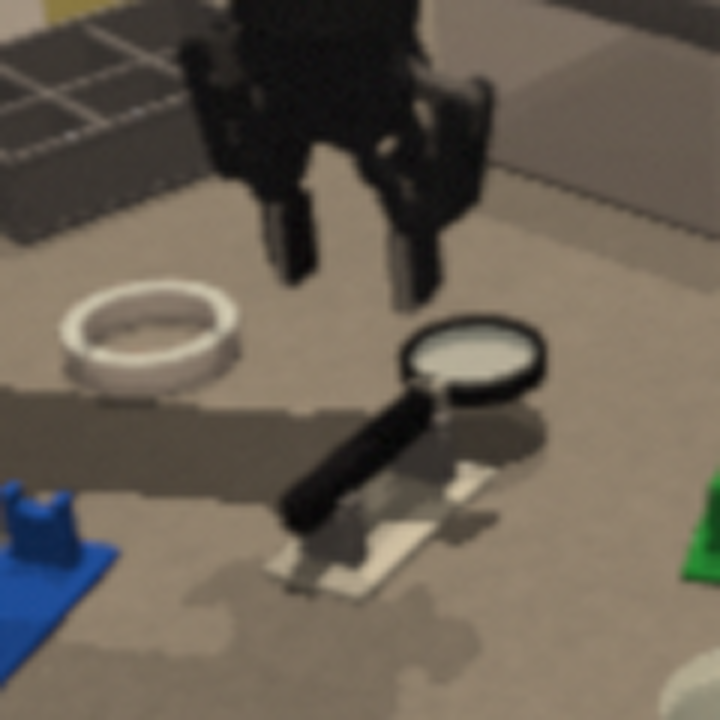

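Emit:
arm_command(rows=[{"dx": 0.03,"dy": 0,"dz": 0.001,"wx": 0,"wy": -0.2,"wz": 0,"gripper": -0.2},{"dx": 0.055,"dy": 0,"dz": 0.001,"wx": 0,"wy": -0.2,"wz": 0,"gripper": -0.2},{"dx": 0.075,"dy": 0,"dz": 0.001,"wx": 0,"wy": -0.2,"wz": 0,"gripper": -0.2},{"dx": 0.088,"dy": 0,"dz": 0.001,"wx": 0,"wy": -0.2,"wz": 0,"gripper": -0.2},{"dx": 0.0895,"dy": 0,"dz": 0.001,"wx": 0,"wy": -0.2,"wz": 0,"gripper": 0},{"dx": 0.0895,"dy": 0,"dz": 0.001,"wx": 0,"wy": -0.2,"wz": 0,"gripper": 0.4},{"dx": 0.0895,"dy": 0,"dz": 0.001,"wx": 0,"wy": -0.2,"wz": 0,"gripper": 1},{"dx": 0.0895,"dy": 0,"dz": 0.001,"wx": 0,"wy": -0.2,"wz": 0,"gripper": 1}])

```text
clock: 10.05
position: [587.8, 224.7, 24.0]
ee_rot: [0.699, 0.115, -0.697, 0.114]
contact_force: [0.4, 0.5, 2.5]
gripper_width: 13.2
```

```bash
python3 plan.py 586.8 224.3 22.5 -71.3
```

```text
t 10.05 pos [587.8 224.7  24. ] xaxis [ 0.002  0.002 -1.   ] yaw_y -71.33 F [0.4 0.5 2.5] w 13.2 j [ 0.62  0.6  -0.21 -0.   -0.76  1.28]
[0.0015 0.0001 0.0011] [-0.03 -0.16  0.09]
```

Emit:
arm_command(rows=[{"dx": 0,"dy": 0,"dz": 0,"wx": 0,"wy": 0,"wz": 0,"gripper": 1},{"dx": -0.004,"dy": 0,"dz": 0,"wx": 0,"wy": 0,"wz": 0,"gripper": 1},{"dx": -0.01,"dy": 0,"dz": 0,"wx": 0,"wy": 0,"wz": 0,"gripper": 1},{"dx": -0.02,"dy": 0,"dz": 0,"wx": 0,"wy": 0,"wz": 0,"gripper": 1},{"dx": -0.03,"dy": 0,"dz": 0,"wx": 0,"wy": 0,"wz": 0,"gripper": 1},{"dx": -0.04,"dy": 0,"dz": 0,"wx": 0,"wy": 0,"wz": 0,"gripper": 1},{"dx": -0.05,"dy": 0,"dz": 0,"wx": 0,"wy": 0,"wz": 0,"gripper": 1},{"dx": -0.06,"dy": 0,"dz": 0,"wx": 0,"wy": 0,"wz": 0,"gripper": 1}])

```text
clock: 10.85
position: [587.7, 224.6, 85.1]
ee_rot: [0.699, 0.115, -0.697, 0.114]
contact_force: [-0.3, 0.6, -0.5]
gripper_width: 12.8
```

```bash
python3 plan.py 586.8 224.3 220 -71.3; python3 - <<'E'
from h import *
a=snap('side','s7.png')
f=lambda im,r0,r1,c0,c1,k:cv2.resize(im[r0:r1,c0:c1],None,fx=k,fy=k,interpolation=cv2.INTER_CUBIC)
s=cv2.imread('pics/s7.png')
cv2.imwrite('pics/z8.png',f(s,140,260,190,310,6))
E
```

```text
t 10.85 pos [587.7 224.6  85.1] xaxis [ 0.002  0.003 -1.   ] yaw_y -71.33 F [-0.3  0.6 -0.5] w 12.8 j [ 0.62  0.52 -0.17 -0.   -0.88  1.28]
[-0.1349 -0.0002  0.0005] [-0.03 -0.18  0.1 ]
```

View pics/z8.png

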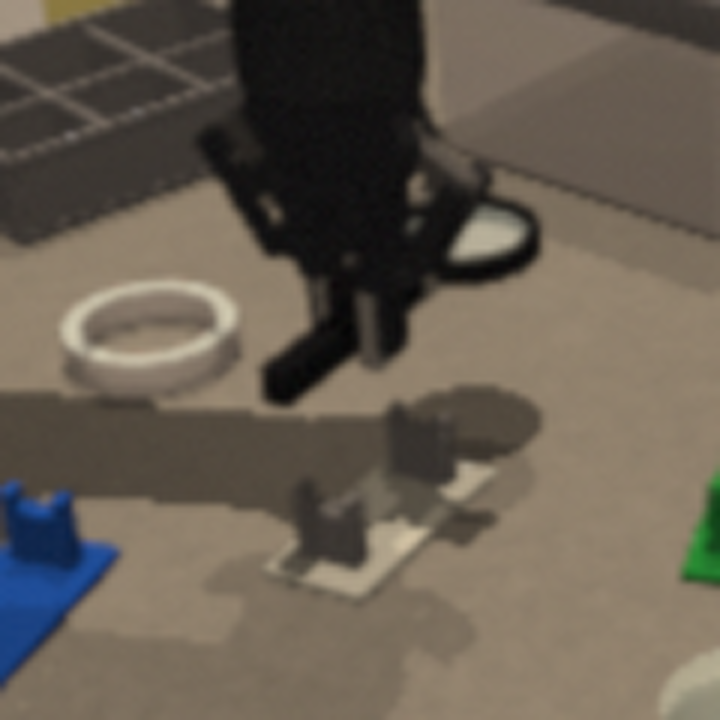

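Emit:
arm_command(rows=[{"dx": -0.015,"dy": 0,"dz": 0,"wx": 0,"wy": 0,"wz": 0,"gripper": 1},{"dx": -0.03,"dy": 0,"dz": 0,"wx": 0,"wy": 0,"wz": 0,"gripper": 1},{"dx": -0.05,"dy": 0,"dz": 0,"wx": 0,"wy": 0,"wz": 0,"gripper": 1},{"dx": -0.07,"dy": 0.01,"dz": 0.005,"wx": 1,"wy": 0,"wz": 0,"gripper": 1},{"dx": -0.09,"dy": 0.025,"dz": 0.01,"wx": 2,"wy": 0,"wz": 0,"gripper": 1},{"dx": -0.11,"dy": 0.045,"dz": 0.015,"wx": 3,"wy": 0,"wz": 0,"gripper": 1},{"dx": -0.13,"dy": 0.065,"dz": 0.02,"wx": 4,"wy": 0,"wz": 0,"gripper": 1},{"dx": -0.14,"dy": 0.085,"dz": 0.025,"wx": 5,"wy": 0,"wz": 0,"gripper": 1}])

```text
clock: 11.7
position: [592.2, 135.5, 229.0]
ee_rot: [0.705, 0.086, -0.699, 0.083]
contact_force: [-0.0, 0.1, -1.0]
gripper_width: 13.0
```

```bash
python3 plan.py 494.2 -238.7 225 -94.5
```

```text
t 11.7 pos [592.2 135.5 229. ] xaxis [ 0.009  0.005 -1.   ] yaw_y -76.31 F [-0.   0.1 -1. ] w 13.0 j [ 0.49  0.35 -0.05 -0.   -1.16  1.32]
[0.0012 0.3404 0.1838] [18.19 -0.52  0.26]
```

Emit:
arm_command(rows=[{"dx": 0,"dy": 0.02,"dz": 0.014,"wx": 1.5,"wy": -0.5,"wz": 0.2,"gripper": 1},{"dx": 0,"dy": 0.045,"dz": 0.028,"wx": 3,"wy": -0.5,"wz": 0.2,"gripper": 1},{"dx": 0,"dy": 0.07,"dz": 0.042,"wx": 5,"wy": -0.5,"wz": 0.2,"gripper": 1},{"dx": 0,"dy": 0.1,"dz": 0.056,"wx": 7,"wy": -0.5,"wz": 0.2,"gripper": 1},{"dx": 0,"dy": 0.13,"dz": 0.072,"wx": 9,"wy": -0.5,"wz": 0.2,"gripper": 1},{"dx": 0,"dy": 0.16,"dz": 0.088,"wx": 11,"wy": -0.5,"wz": 0.2,"gripper": 1},{"dx": 0,"dy": 0.19,"dz": 0.104,"wx": 13,"wy": -0.5,"wz": 0.2,"gripper": 1},{"dx": 0,"dy": 0.22,"dz": 0.12,"wx": 15,"wy": -0.5,"wz": 0.2,"gripper": 1}])

```text
clock: 12.5
position: [525.7, -108.1, 226.5]
ee_rot: [-0.706, 0.009, 0.708, 0.009]
contact_force: [0.1, -0.2, -1.7]
gripper_width: 13.0
```

```bash
python3 plan.py 494.2 -238.7 225 -94.5
```

```text
t 12.5 pos [ 525.7 -108.1  226.5] xaxis [-0.002  0.001 -1.   ] yaw_y -91.44 F [ 0.1 -0.2 -1.7] w 13.0 j [ 0.1   0.24 -0.21 -0.   -1.12  1.45]
[0.0014 0.1314 0.0282] [3.06 0.1  0.05]
```

Emit:
arm_command(rows=[{"dx": 0,"dy": 0.03,"dz": 0.006,"wx": 1,"wy": 0,"wz": 0,"gripper": 1},{"dx": 0,"dy": 0.06,"dz": 0.013,"wx": 2,"wy": 0,"wz": 0,"gripper": 1},{"dx": 0,"dy": 0.09,"dz": 0.02,"wx": 3,"wy": 0,"wz": 0,"gripper": 1},{"dx": 0,"dy": 0.115,"dz": 0.025,"wx": 3,"wy": 0,"wz": 0,"gripper": 1},{"dx": 0,"dy": 0.131,"dz": 0.028,"wx": 3,"wy": 0,"wz": 0,"gripper": 1},{"dx": 0,"dy": 0.131,"dz": 0.028,"wx": 3,"wy": 0,"wz": 0,"gripper": 1},{"dx": 0,"dy": 0.131,"dz": 0.028,"wx": 3,"wy": 0,"wz": 0,"gripper": 1},{"dx": 0,"dy": 0.131,"dz": 0.028,"wx": 3,"wy": 0,"wz": 0,"gripper": 1}])

```text
clock: 13.3
position: [494.1, -237.7, 226.1]
ee_rot: [-0.706, 0.027, 0.707, 0.028]
contact_force: [0.5, 0.5, -0.5]
gripper_width: 12.7
```

```bash
python3 plan.py 494.2 -238.7 160 -94.5; cat > look.py <<'E'
from h import *
import sys,pickle
k=sys.argv[1]
a=snap('side',f's{k}.png');b=snap('top',f't{k}.png');pickle.dump((a,b),open(f'v{k}.pkl','wb'))
f=lambda im,r0,r1,c0,c1,k:cv2.resize(im[r0:r1,c0:c1],None,fx=k,fy=k,interpolation=cv2.INTER_CUBIC)
s=cv2.imread(f'pics/s{k}.png');t=cv2.imread(f'pics/t{k}.png')
cv2.imwrite(f'pics/zs{k}.png',f(s,200,320,330,490,5))
cv2.imwrite(f'pics/zt{k}.png',f(t,210,330,340,500,5))
E
python3 look.py 8
```

```text
t 13.3 pos [ 494.1 -237.7  226.1] xaxis [-0.002  0.001 -1.   ] yaw_y -94.42 F [ 0.5  0.5 -0.5] w 12.7 j [-0.15  0.26 -0.19 -0.   -1.13  1.65]
[ 0.0661  0.001  -0.0003] [0.08 0.14 0.07]
```

View pics/zs8.png

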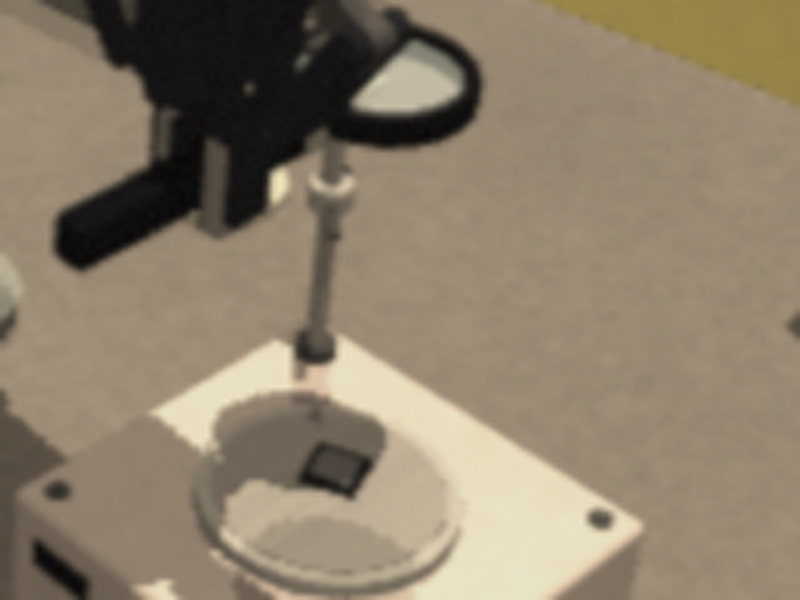

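View pics/zt8.png

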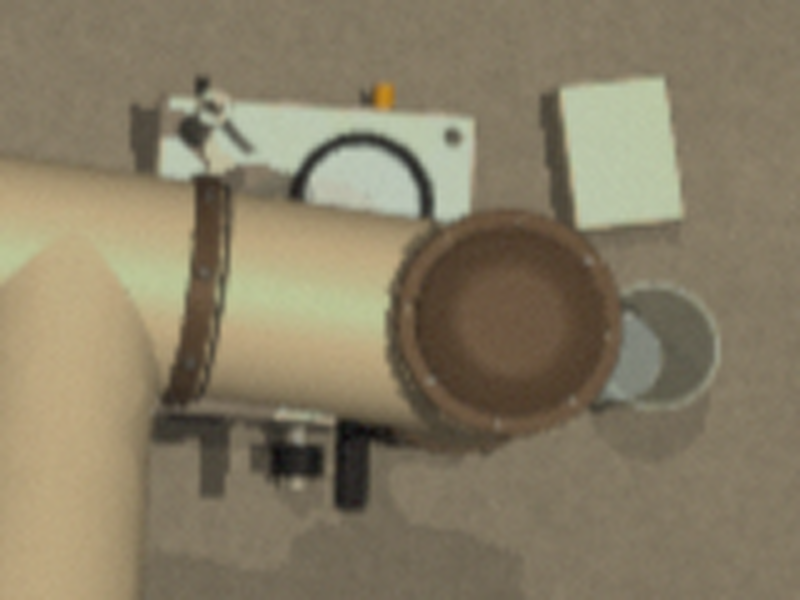

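Emit:
arm_command(rows=[{"dx": 0.015,"dy": 0,"dz": 0,"wx": 0,"wy": 0,"wz": 0,"gripper": 1},{"dx": 0.03,"dy": 0,"dz": 0,"wx": 0,"wy": 0,"wz": 0,"gripper": 1},{"dx": 0.05,"dy": 0.001,"dz": 0,"wx": 0,"wy": 0,"wz": 0,"gripper": 1},{"dx": 0.07,"dy": 0.001,"dz": 0,"wx": 0,"wy": 0,"wz": 0,"gripper": 1},{"dx": 0.09,"dy": 0.001,"dz": 0,"wx": 0,"wy": 0,"wz": 0,"gripper": 1},{"dx": 0.102,"dy": 0.001,"dz": 0,"wx": 0,"wy": 0,"wz": 0,"gripper": 1},{"dx": 0.102,"dy": 0.001,"dz": 0,"wx": 0,"wy": 0,"wz": 0,"gripper": 1},{"dx": 0.102,"dy": 0.001,"dz": 0,"wx": 0,"wy": 0,"wz": 0,"gripper": 1}])

```text
clock: 14.2
position: [494.8, -238.4, 124.8]
ee_rot: [-0.706, 0.027, 0.707, 0.027]
contact_force: [0.1, -1.0, -1.5]
gripper_width: 12.8
```

```bash
python3 plan.py 494.2 -238.7 124 -94.5; 
python3 look.py 9
```

```text
t 14.2 pos [ 494.8 -238.4  124.8] xaxis [-0.001  0.001 -1.   ] yaw_y -94.33 F [ 0.1 -1.  -1.5] w 12.8 j [-0.15  0.36 -0.32 -0.   -0.89  1.65]
[0.0008 0.0003 0.0006] [0.17 0.07 0.03]
```

View pics/zs9.png

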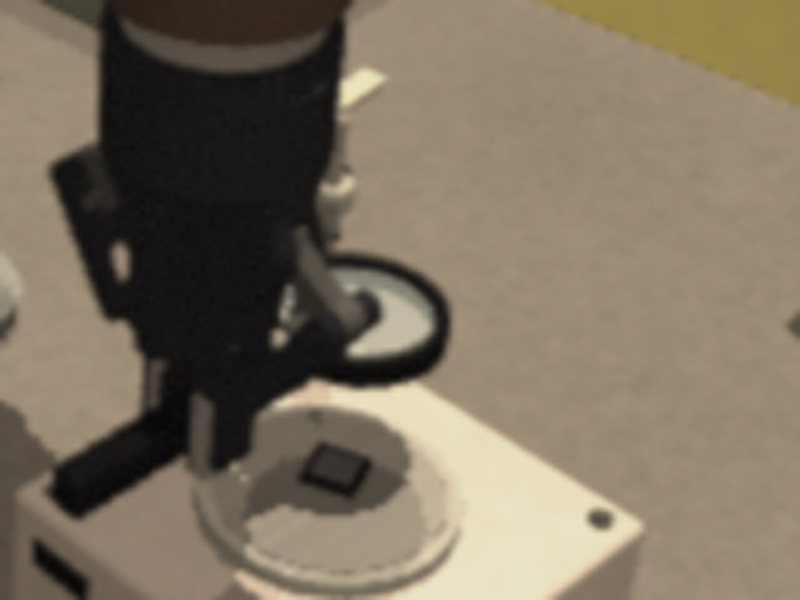

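View pics/zt9.png

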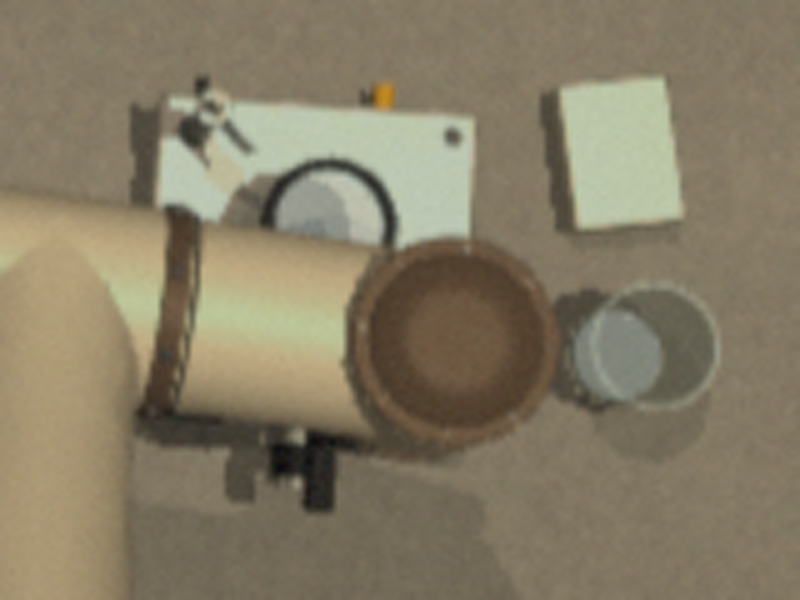

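```bash
cat > ov.py <<'E'
from h import *
import sys,pickle
def overlay(k,lens,n=(0,0,1),boxes=(),pts=(),die=None,out='ov'):
    a,b=pickle.load(open(f'v{k}.pkl','rb'))
    ims=[]
    for d,nm,(r0,c0) in ((a,'s',(200,350)),(b,'t',(210,360))):
        im=cv2.cvtColor(d['img'],cv2.COLOR_RGB2BGR)[r0:r0+120,c0:c0+80]
        im=cv2.resize(im,None,fx=5,fy=5,interpolation=cv2.INTER_CUBIC)
        def dr(P,col,closed=True):
            q=(proj(d,P)-[c0,r0]+.5)*5-.5
            cv2.polylines(im,[np.round(q).astype(int).reshape(-1,1,2)],closed,col,1)
        th=np.linspace(0,2*np.pi,60)
        for z,c in ((6,(0,255,0)),(-6,(0,0,255))):
            dr([np.array(lens)+[34*np.cos(t),34*np.sin(t),z] for t in th],c)
        for P,cl in boxes: dr(P,(255,0,255),cl)
        ims.append(im)
    cv2.imwrite(f'pics/{out}{k}.png',np.hstack(ims))
E
cat > o1.py <<'E'
from ov import *
p=[564.5,-248.3,-0.079]
c,s=np.cos(p[2]),np.sin(p[2]);W=lambda x,y,z:[p[0]+c*x-s*y,p[1]+s*x+c*y,z]
tcp=np.array([494.8,-238.4,124.8])
lens=tcp+80*np.array([np.cos(np.radians(-4.4)),np.sin(np.radians(-4.4)),0])+[0,0,17]
print(lens)
top=[W(x,y,60) for x,y in((85,85),(85,-85),(-85,-85),(-85,85))]
ch=[W(50*np.cos(t),50*np.sin(t),68) for t in np.linspace(0,6.28,60)]
tip=(613.7,-207.2,141)
post=[W(66,66,60),W(66,66,175)]
overlay(9,lens,boxes=[(top,True),(ch,True),(post,False),([W(66,66,141),tip],False)])
E
python3 o1.py
```

```text
[ 574.56422018 -244.53752225  141.8       ]
```

View pics/ov9.png

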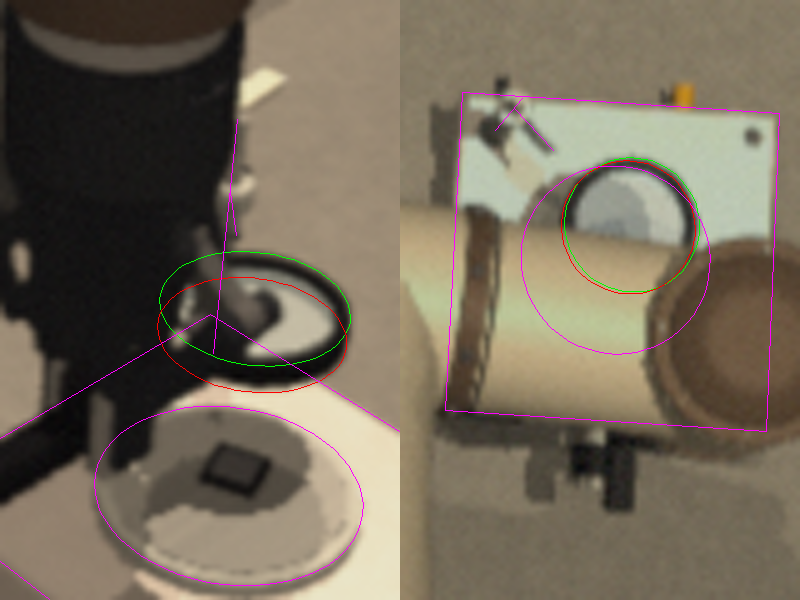

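```bash
cat > o2.py <<'E'
from h import *
import pickle
a,b=pickle.load(open('v0.pkl','rb'))
p=[564.5,-248.3,-0.079]
c,s=np.cos(p[2]),np.sin(p[2]);W=lambda x,y,z:[p[0]+c*x-s*y,p[1]+s*x+c*y,z]
th=np.linspace(0,2*np.pi,40)
def run(d,r0,c0,h,w,k,z0,dx=0,dy=0):
    im=cv2.cvtColor(d['img'],cv2.COLOR_RGB2BGR)[r0:r0+h,c0:c0+w]
    im=cv2.resize(im,None,fx=k,fy=k,interpolation=cv2.INTER_NEAREST)
    def dr(P,col,cl=True):
        q=(proj(d,P)-[c0,r0]+.5)*k-.5+[dx*k,dy*k]
        cv2.polylines(im,[np.round(q).astype(int).reshape(-1,1,2)],cl,col,1)
    dr([W(66+4*np.cos(t),66+4*np.sin(t),175) for t in th],(255,255,0))
    for z in (-6,6): dr([W(66+9*np.cos(t),66+9*np.sin(t),z0+z) for t in th],(0,255,0))
    u=np.array([-1,-1])/2**.5; v=np.array([1,-1])/2**.5
    for z in (-1.5,1.5):
        dr([W(*(np.array([66,66])+u*r+v*q),z0+z) for r,q in ((9,-2.5),(29,-2.5),(29,2.5),(9,2.5))],(0,0,255) if z<0 else (255,0,255))
    return im
cv2.imwrite('pics/o2s.png',np.hstack([run(a,218,384,36,24,11,z) for z in (138,141,144)]))
cv2.imwrite('pics/o2t.png',np.hstack([run(b,222,374,36,24,11,z) for z in (138,141,144)]))
E
python3 o2.py
```

```text
(no output)
```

View pics/o2s.png

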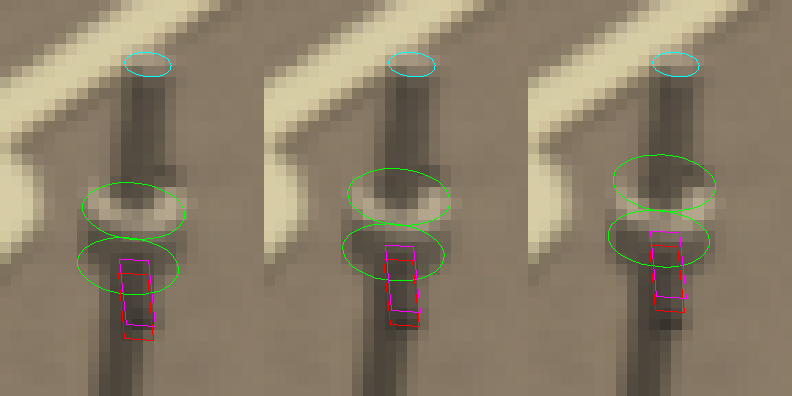

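View pics/o2t.png

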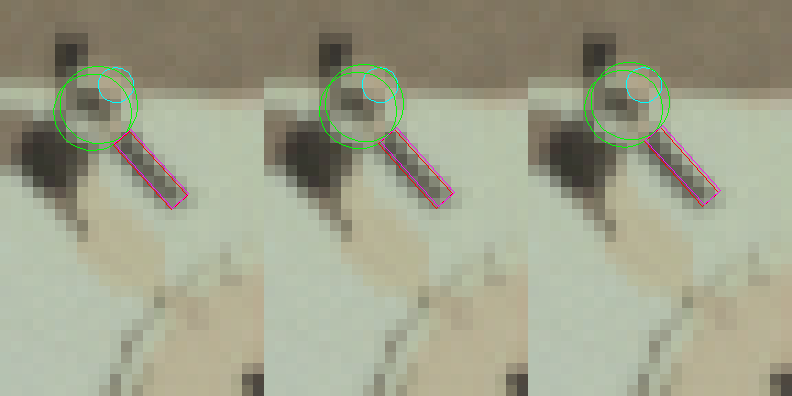

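```bash
cat > o3.py <<'E'
from h import *
import pickle,sys
a,b=pickle.load(open(f'v{sys.argv[1]}.pkl','rb'))
lens=np.array([float(x) for x in sys.argv[2:5]])
th=np.linspace(0,2*np.pi,80)
def run(d,r0,c0,h,w,k,L):
    im=cv2.cvtColor(d['img'],cv2.COLOR_RGB2BGR)[r0:r0+h,c0:c0+w]
    im=cv2.resize(im,None,fx=k,fy=k,interpolation=cv2.INTER_NEAREST)
    def dr(P,col,cl=True):
        q=(proj(d,P)-[c0,r0]+.5)*k-.5
        cv2.polylines(im,[np.round(q).astype(int).reshape(-1,1,2)],cl,col,1)
    for z,cc in ((-6,(0,0,255)),(6,(0,255,0))): dr([L+[34*np.cos(t),34*np.sin(t),z] for t in th],cc)
    return im
cv2.imwrite('pics/o3s.png',np.hstack([run(a,244,380,40,44,9,lens+[0,0,z]) for z in (-3,0)]))
cv2.imwrite('pics/o3t.png',run(b,236,384,36,48,14,lens))
E
python3 o3.py 9 574.6 -244.5 141.8
```

```text
(no output)
```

View pics/o3s.png

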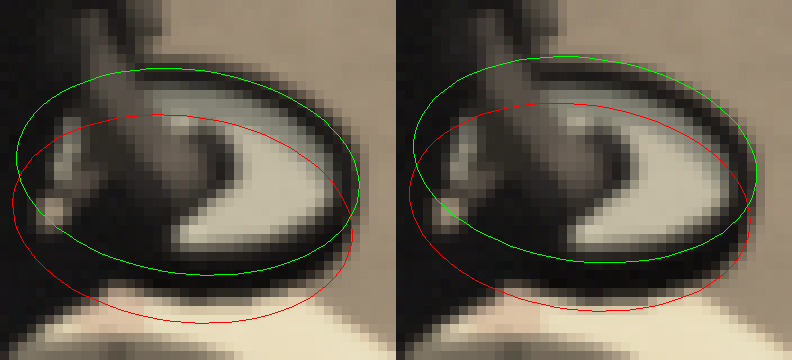

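View pics/o3t.png

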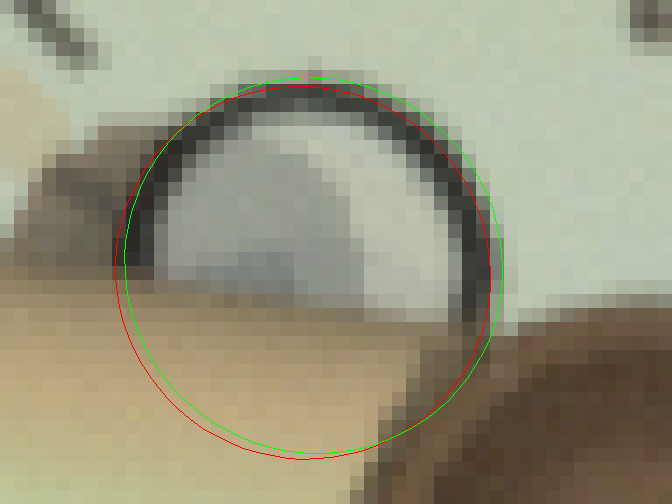

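```bash
cat > die.py <<'E'
from h import *
import pickle
a,b=pickle.load(open('v0.pkl','rb'))
for d,(r0,r1,c0,c1),bg in ((a,(284,301,386,408),0),(b,(250,268,392,411),0)):
    g=d['img'][r0:r1,c0:c1].astype(float).mean(2)
    print(g.round(0).astype(int))
    bgv=np.median(np.r_[g[0],g[-1],g[:,0],g[:,-1]])
    m=(g<bgv-0.25*(bgv-g.min())).astype(np.uint8)
    n,l,st,ce=cv2.connectedComponentsWithStats(m); i=1+np.argmax(st[1:,4])
    box=cv2.boundingRect((l==i).astype(np.uint8)); 
    cs,_=cv2.findContours((l==i).astype(np.uint8),0,2); h=cv2.fillPoly(np.zeros_like(m),cs,1); mm=cv2.moments(h,True)
    u,v=mm['m10']/mm['m00']+c0,mm['m01']/mm['m00']+r0
    print(u,v,atz(d,u,v,72 if d is b else 71).round(1))
    if d is a: sv=(u,v)
    else: print(tri([(a,*sv),(b,u,v)]).round(1))
E
python3 die.py
```

```text
[[155 154 153 153 155 151 150 141 147 152 155 154 155 157 158 159 159 161
  164 169 176 182]
 [154 155 154 155 155 155 154 150 151 153 155 155 156 156 155 153 152 153
  155 156 157 166]
 [155 155 155 155 154 154 154 153 155 155 155 156 155 155 152 152 152 151
  151 152 152 157]
 [155 156 156 155 153 154 154 152 151 152 154 154 153 152 151 151 151 151
  151 152 153 154]
 [155 155 155 154 154 155 151 126 105 120 140 147 148 150 151 150 149 152
  154 155 156 155]
 [155 153 154 154 155 152 129  87  66  78  93 101 116 136 144 148 152 154
  155 156 154 153]
 [154 155 156 156 153 138  98  65  84  95  95  90  85  92 100 119 140 149
  153 154 154 153]
 [155 155 157 156 151 116  73  82 102 107 106 103  97  97  90  84  89 100
  132 151 153 154]
 [155 155 156 153 137  94  73  95 107 108 108 107 108 106 103  88  61  56
  108 142 152 154]
 [155 155 155 147 114  71  83 102 107 106 108 109 108 108 105  82  48  52
  116 147 152 152]
 [153 153 150 127  82  50  74  92 101 105 107 107 107 107  96  66  40  87
  134 151 152 149]
 [153 151 148 110  54  30  44  56  66  82  93 100 106 103  82  48  52 114
  1
[... 1372 characters left out ...]
64 117  73 104 118 118 115 108 100  81 112 160 168 169
  168]
 [171 169 172 171 165 151  84  86 105 104 101  88  87 108 128 164 166 168
  168]
 [168 168 175 170 168 158  90  80  95  93 116 119 131 155 160 166 164 167
  169]
 [169 170 171 171 168 161 128 113 131 136 162 164 162 165 169 167 168 168
  170]
 [167 170 172 172 169 168 163 153 167 165 169 169 170 169 165 164 167 167
  167]
 [168 170 169 172 171 167 167 169 170 169 167 170 170 169 166 166 167 169
  167]
 [171 171 172 171 168 167 167 169 172 169 169 168 171 167 169 168 167 170
  170]
 [171 171 172 171 170 169 168 168 171 169 166 169 166 168 167 166 167 168
  170]]
400.90588235294115 258.2 [ 572.8 -243.4   72. ]
[ 573.4 -244.2   70.2]
```

Emit:
arm_command(rows=[{"dx": 0.001,"dy": 0.0,"dz": 0.0005,"wx": 0,"wy": 0,"wz": 0,"gripper": 1},{"dx": 0.002,"dy": 0.0003,"dz": 0.001,"wx": 0,"wy": 0,"wz": 0,"gripper": 1},{"dx": 0.0025,"dy": 0.0003,"dz": 0.0015,"wx": 0,"wy": 0,"wz": 0,"gripper": 1},{"dx": 0.0025,"dy": 0.0003,"dz": 0.0015,"wx": 0,"wy": 0,"wz": 0,"gripper": 1},{"dx": 0.0025,"dy": 0.0003,"dz": 0.0015,"wx": 0,"wy": 0,"wz": 0,"gripper": 1},{"dx": 0.0025,"dy": 0.0003,"dz": 0.0015,"wx": 0,"wy": 0,"wz": 0,"gripper": 1},{"dx": 0.0025,"dy": 0.0003,"dz": 0.0015,"wx": 0,"wy": 0,"wz": 0,"gripper": 1},{"dx": 0.0025,"dy": 0.0003,"dz": 0.0015,"wx": 0,"wy": 0,"wz": 0,"gripper": 1}])

```text
clock: 15.1
position: [493.6, -238.8, 122.9]
ee_rot: [0.707, -0.027, -0.706, -0.027]
contact_force: [-0.1, 0.1, -0.5]
gripper_width: 12.9
```

```bash
python3 plan.py 493.3 -238.7 122.8 -94.5; 
python3 look.py 10; cat > o4.py <<'E'
from h import *
import pickle,sys
k0=sys.argv[1]; a,b=pickle.load(open(f'v{k0}.pkl','rb'))
tcp=np.array([float(x) for x in sys.argv[2:5]]); off=float(sys.argv[5]) 
y=np.radians(-4.4); ux=np.array([np.cos(y),np.sin(y),0]); uy=np.array([-np.sin(y),np.cos(y),0])
L=tcp+80*ux+[0,0,17]; print(L)
th=np.linspace(0,2*np.pi,80)
def run(d,r0,c0,h,w,k):
    im=cv2.cvtColor(d['img'],cv2.COLOR_RGB2BGR)[r0:r0+h,c0:c0+w]
    im=cv2.resize(im,None,fx=k,fy=k,interpolation=cv2.INTER_NEAREST)
    def dr(P,col,cl=True):
        q=(proj(d,P)-[c0,r0]+.5)*k-.5
        cv2.polylines(im,[np.round(q).astype(int).reshape(-1,1,2)],cl,col,1)
    for z,cc in ((-6,(0,0,255)),(6,(0,255,0))): dr([L+[34*np.cos(t),34*np.sin(t),z] for t in th],cc)
    for z,cc in ((-9,(0,0,255)),(9,(0,255,0))): dr([L+ux*x+uy*w_+[0,0,z] for x,w_ in ((-33,-7),(-33,7),(-145,7),(-145,-7))],cc)
    return im
cv2.imwrite('pics/o4s.png',run(a,225,330,85,115,7))
E
python3 o4.py 10 493.3 -238.7 122.8 0
```

```text
t 15.1 pos [ 493.6 -238.8  122.9] xaxis [ 0.  0. -1.] yaw_y -94.35 F [-0.1  0.1 -0.5] w 12.9 j [-0.16  0.36 -0.33 -0.   -0.88  1.65]
[ 0.0001 -0.      0.0003] [ 0.15 -0.02  0.03]
[ 573.06422018 -244.83752225  139.8       ]
```

View pics/o4s.png

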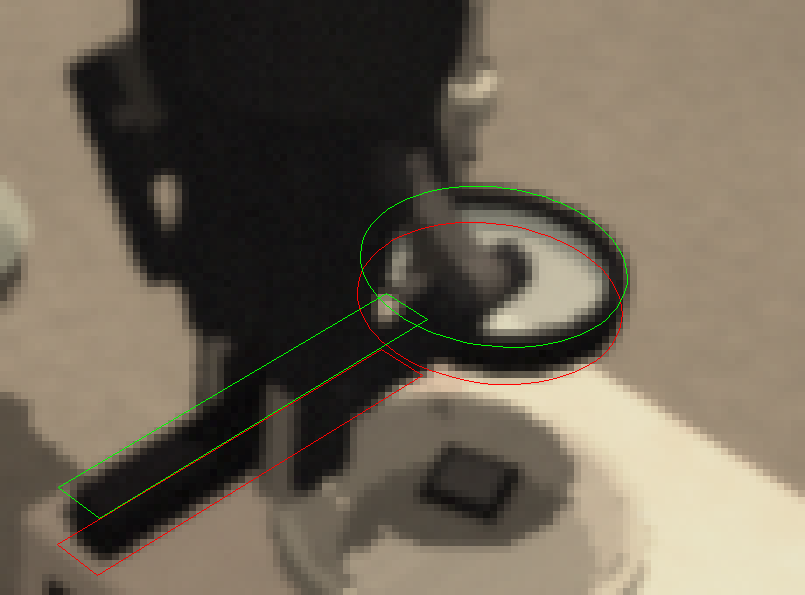

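```bash
cat > rf.py <<'E'
from h import *
import pickle,sys
from scipy.ndimage import map_coordinates
from scipy.optimize import least_squares
k0=sys.argv[1]; a,b=pickle.load(open(f'v{k0}.pkl','rb'))
L0=np.array([float(x) for x in sys.argv[2:5]])
th=np.linspace(0,2*np.pi,180)
def hull(d,L,tx=0,ty=0):
    P=np.array([[34*np.cos(t),34*np.sin(t),z] for z in (-6,6) for t in th])
    P=R.from_euler('xy',[tx,ty]).apply(P)+L
    return cv2.convexHull(proj(d,P).astype(np.float32)).reshape(-1,2).astype(float)
def rad(h,c,angs):
    v=h-c; an=np.arctan2(v[:,1],v[:,0]); r=np.hypot(*v.T); o=np.argsort(an); an=an[o];r=r[o]
    # polygon radial by dense sampling
    hp=np.vstack([np.linspace(h[i],h[(i+1)%len(h)],20) for i in range(len(h))])-c
    an=np.arctan2(hp[:,1],hp[:,0]); r=np.hypot(*hp.T); o=np.argsort(an)
    return np.interp(angs,an[o],r[o],period=2*np.pi)
data=[]
for d,angs,nm in ((a,np.radians(np.r_[-95:60:5,65:115:5]),'s'),(b,np.radians(np.arange(-175,15,7)),'t')):
    g=(d['img'].astype(float)/255)**2.2; g=g.mean(2)
    c=proj(d,L0)[0]; r0=rad(hull(d,L0),c,angs)
    for an,r in zip(angs,r0):
        rr=np.arange(r-5,r+5,.1); pf=map_coordinates(g,[c[1]+rr*np.sin(an),c[0]+rr*np.cos(an)],order=1)
        i=np.argmin(np.where(rr<r+1,pf,9)); 
        out=np.median(pf[rr>r+2]); lo=pf[i]
        if out-lo<0.08: continue
        j=i+np.argmax(pf[i:]>(out+lo)/2)
        data.append((d,c,an,rr[j],nm,rr[j]-r))
for nm in 'st': print(nm,[(int(np.degrees(x[2])),round(float(x[5]),1)) for x in data if x[4]==nm])
def res(p,use):
    r=[]
    for d,nm in ((a,'s'),(b,'t')):
        if nm not in use: continue
        D=[x for x in data if x[4]==nm]; 
        if not D: continue
        r.append(rad(hull(d,p[:3],*p[3:5]),D[0][1],np.array([x[2] for x in D]))-[x[3] for x in D])
    return np.concatenate(r)
r=least_squares(lambda p:res(p,'st'),L0,loss='soft_l1',f_scale=.4,diff_step=1e-3); print('both',r.x.round(1),np.abs(r.fun).mean().round(2))
r=least_squares(lambda p:res(np.r_[L0[:2]*0+p[:2],L0[2]],'t'),L0[:2],loss='soft_l1',f_scale=.4,diff_step=1e-3); print('top only xy',r.x.round(1))
r=least_squares(lambda p:np.r_[res(p,'s'),(p[0]-L0[0])*.0],L0,loss='soft_l1',f_scale=.4,diff_step=1e-3); print('side only',r.x.round(1))
E
python3 rf.py 10 573.3 -244.9 139.9; python3 rf.py 9 574.6 -244.5 141.8
```

```text
s [(-95, 0.1), (-90, 0.3), (-85, 0.4), (-80, 0.2), (-75, 0.2), (-70, 0.2), (-65, 0.3), (-59, 0.2), (-55, 0.2), (-50, -0.0), (-45, 0.2), (-40, 0.4), (-35, 0.3), (-29, 0.2), (-25, 0.4), (-20, 0.2), (-14, 0.3), (-10, 0.3), (-5, 0.4), (0, 0.5), (5, 0.6), (10, 0.6), (14, 0.4), (20, 0.1), (25, 0.1), (29, -0.0), (35, -0.0), (40, -0.1), (45, -0.4), (50, -0.4), (55, -0.7), (65, -0.5), (70, -0.6), (75, -0.9), (80, -1.1), (85, -1.2), (90, -1.2), (95, -1.6), (100, -1.7), (105, -1.6), (110, -1.5)]
t [(-175, 0.5), (-168, 0.6), (-154, 0.5), (-147, 1.0), (-140, 2.5), (-133, 1.4), (-126, 0.6), (-119, 0.4), (-112, 0.4), (-105, 0.1), (-98, 0.2), (-91, 0.3), (-84, 0.1), (-77, -0.0), (-70, 0.1), (-63, -0.0), (-56, 0.1), (-49, -0.0), (-42, -0.1), (-35, -0.3), (-28, -0.4), (-21, -0.4), (-14, -0.5), (-7, -0.3), (0, -0.1), (7, -0.4), (14, -0.7)]
both [ 574.7 -244.1  139.7] 0.33
top only xy [ 574.1 -243.6]
side only [ 596.1 -232.5  121.5]
s [(-95, -0.0), (-90, 0.2), (-85, 0.2), (-80, 0.1), (-75, 0.1), (-70, 0.1), (-65, 0.1), (-59, -0.0), (-55, 0.1), (-50, 0.1), (-45, -0.0), (-40, 0.1), (-35, 0.2), (-29, 0.1), (-25, 0.3), (-20, 0.3), (-14, 0.3), (-10, 0.4), (-5, 0.2), (0, 0.3), (5, 0.5), (10, 0.6), (14, 0.3), (20, 0.2), (25, 0.1), (29, -0.0), (35, 0.1), (40, -0.1), (45, -0.1), (50, -0.2), (55, -0.6), (65, -0.3), (70, -0.5), (75, -0.6), (80, -0.6), (85, -0.6), (90, -0.7), (95, -0.9), (100, -1.2), (105, -1.1), (110, -0.9)]
t [(-175, 0.5), (-168, 0.7), (-154, 0.6), (-147, 0.9), (-140, 1.8), (-133, 0.9), (-126, 0.5), (-119, 0.4), (-112, 0.3), (-105, 0.3), (-98, 0.1), (-91, 0.1), (-84, 0.1), (-77, 0.2), (-70, 0.1), (-63, -0.0), (-56, -0.0), (-49, 0.1), (-42, 0.1), (-35, -0.1), (-28, -0.3), (-21, -0.2), (-14, -0.4), (-7, -0.0), (0, -0.0), (7, -0.3), (14, -0.9)]
both [ 575.9 -243.9  141.3] 0.25
top only xy [ 575.4 -243.4]
side only [ 590.8 -235.8  128.7]
```

```bash
python3 rf.py 8 573.9 -243.8 243.1; python3 - <<'E'
from h import *
import pickle
a,b=pickle.load(open('v10.pkl','rb'))
for s in ('side','top'):
  d=get_image(s)
  for q in ('loupe_lens','focus_mark'):
    for r in models.cut_out(s,q)[:2]:
      print(s,q,r['conf'],r['extent'])
E
```

```text
s [(-95, -2.4), (-90, 1.0), (-85, 1.6), (-80, 2.3), (-75, 2.5), (-70, 2.2), (-65, 1.5), (-59, 0.4), (-55, 0.1), (-50, -0.0), (-45, -0.0), (-40, 0.1), (-35, -0.0), (-29, 0.1), (-25, -0.0), (-20, -0.0), (-14, -0.0), (-10, 0.3), (-5, 0.2), (0, 0.7), (5, 0.8), (10, 0.8), (14, 0.5), (20, 0.3), (25, -0.0), (29, -0.0), (35, -0.2), (40, -0.2), (45, -0.0), (50, -0.3), (55, -0.4), (65, -0.2), (70, -0.3), (75, -0.3), (80, -0.3), (85, -0.3), (90, -0.3), (95, -0.5), (100, -0.6), (105, -0.9), (110, -1.0)]
t [(-168, 0.6), (-161, 0.7), (-154, 0.5), (-147, 0.4), (-140, 0.6), (-133, 0.6), (-126, 0.5), (-119, 0.4), (-112, 0.3), (-105, 0.3), (-98, 0.4), (-91, 0.2), (-84, 0.1), (-77, -0.1), (-70, -0.0), (-63, -0.1), (-56, -0.0), (-49, -0.1), (-42, -0.1), (-35, -0.4), (-28, -0.3), (-21, -0.3), (-14, -0.2), (-7, -0.4), (0, -0.5), (7, -0.5)]
both [ 574.9 -243.2  243. ] 0.38
top only xy [ 574.4 -242.7]
side only [ 578.7 -241.6  240.5]
side loupe_lens 0.63 [338.5, 252.6, 420.1, 303.4]
side focus_mark 0.5 [394.9, 235.2, 400.8, 245.8]
top loupe_lens 0.56 [390.4, 240.9, 420.2, 312.3]
top focus_mark 0.52 [382.5, 226.3, 390.9, 238.5]
top focus_mark 0.35 [451.7, 265.1, 482.3, 292.8]
```

View pics/zt10.png

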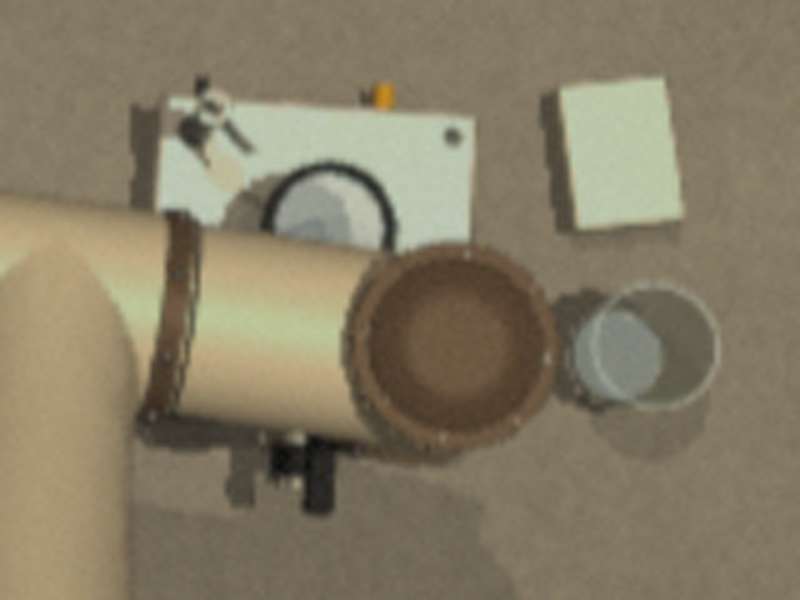

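```bash
python3 - <<'E'
from h import *
import pickle
a,b=pickle.load(open('v0.pkl','rb'))
for sv in ((396.6,246.6),(396.6,246.2)):
  for tv in ((389.95,239.95),(389.7,239.7)): print(tri([(a,*sv),(b,*tv)]).round(1))
g=a['img'][240:252,391:402].mean(2).round().astype(int);print(g)
g=b['img'][231:245,382:395].mean(2).round().astype(int);print(g)
E
python3 plan.py 492.2 -238.8 123.4 -94.35
```

```text
[ 613.2 -206.7  140.8]
[ 613.9 -206.2  140.2]
[ 613.1 -206.7  141.8]
[ 613.8 -206.1  141.1]
[[ 96  76  77  77  77  80  82  86  87  98 113]
 [103  85  78  73  67  66  73  83  87 105 116]
 [116 102  86  72  63  64  74  85 100 114 118]
 [121 116  93  70  65  68  79 102 117 119 120]
 [122 119  94  68  64  69  81 107 118 119 118]
 [123 121  93  68  62  68  80 107 119 119 117]
 [122 118  92  68  61  59  72 102 117 118 119]
 [121 113  87  67  57  51  61  99 118 120 121]
 [120 111  86  69  65  70  93 113 119 121 122]
 [121 110  84  68  71  78 105 119 119 118 120]
 [121 107  80  67  70  82 107 118 118 118 117]
 [121 102  78  68  71  85 108 116 116 115 116]]
[[ 76 104 129 172 160 176 180 178 179 177 174 173 169]
 [107 101 141 174 175 179 181 184 181 181 182 182 180]
 [152 141 156 155 170 184 181 183 182 184 182 182 180]
 [152 151 137 103 141 179 183 184 181 182 182 184 181]
 [118 145 120  84 111 160 179 181 182 181 183 183 182]
 [140 172 153 113  85 118 164 179 183 182 183 183 182]
 [156 177 178 154 100  93 127 163 179 181 183 182 182]
 [171 179 183 175 144 111  97 128 163 180 184 184 185]
 [171 175 182 182 173 145 106 100 133 167 177 185 181]
 [173 175 177 180 181 175 148 129 147 165 181 182 182]
 [171 171 172 174 178 183 177 170 175 181 184 183 182]
 [166 173 170 170 176 180 181 181 183 184 184 183 182]
 [166 172 172 170 172 173 176 181 181 181 184 183 182]
 [170 170 173 171 171 173 172 184 185 181 182 182 172]]
t 15.5 pos [ 493.6 -238.8  123. ] xaxis [ 0.  0. -1.] yaw_y -94.35 F [ 0.1 -0.1 -1.6] w 12.7 j [-0.16  0.36 -0.33 -0.   -0.88  1.65]
[-0.0004  0.0001  0.0014] [-0.   -0.02  0.03]
```

Emit:
arm_command(rows=[{"dx": 0,"dy": 0,"dz": 0.0007,"wx": 0,"wy": 0,"wz": 0,"gripper": 1},{"dx": -0.0004,"dy": 0,"dz": 0.0014,"wx": 0,"wy": 0,"wz": 0,"gripper": 1},{"dx": -0.0004,"dy": 0,"dz": 0.0014,"wx": 0,"wy": 0,"wz": 0,"gripper": 1},{"dx": -0.0004,"dy": 0,"dz": 0.0014,"wx": 0,"wy": 0,"wz": 0,"gripper": 1},{"dx": -0.0004,"dy": 0,"dz": 0.0014,"wx": 0,"wy": 0,"wz": 0,"gripper": 1},{"dx": -0.0004,"dy": 0,"dz": 0.0014,"wx": 0,"wy": 0,"wz": 0,"gripper": 1},{"dx": -0.0004,"dy": 0,"dz": 0.0014,"wx": 0,"wy": 0,"wz": 0,"gripper": 1},{"dx": -0.0004,"dy": 0,"dz": 0.0014,"wx": 0,"wy": 0,"wz": 0,"gripper": 1}])

```text
clock: 16.3
position: [492.2, -238.7, 123.4]
ee_rot: [0.707, -0.027, -0.706, -0.027]
contact_force: [-0.8, -0.2, -1.2]
gripper_width: 13.2
```

```bash
python3 plan.py 492.2 -238.8 123.4 -94.35;python3 look.py 11; python3 rf.py 11 572 -244.9 140.4 | grep -v '^[st] '; python3 plan.py
```

```text
t 16.3 pos [ 492.2 -238.7  123.4] xaxis [ 0.     0.001 -1.   ] yaw_y -94.35 F [-0.8 -0.2 -1.2] w 13.2 j [-0.16  0.36 -0.33 -0.   -0.88  1.65]
[-0.      0.0001  0.    ] [-0.   -0.02  0.03]
both [ 573.3 -243.9  140.1] 0.33
top only xy [ 572.7 -243.5]
side only [ 596.7 -231.1  120.1]
t 16.4 pos [ 492.2 -238.7  123.4] xaxis [ 0.     0.001 -1.   ] yaw_y -94.35 F [ 0.3  0.1 -1.3] w 13.0 j [-0.16  0.36 -0.33 -0.   -0.88  1.65]
```

View pics/s11.png

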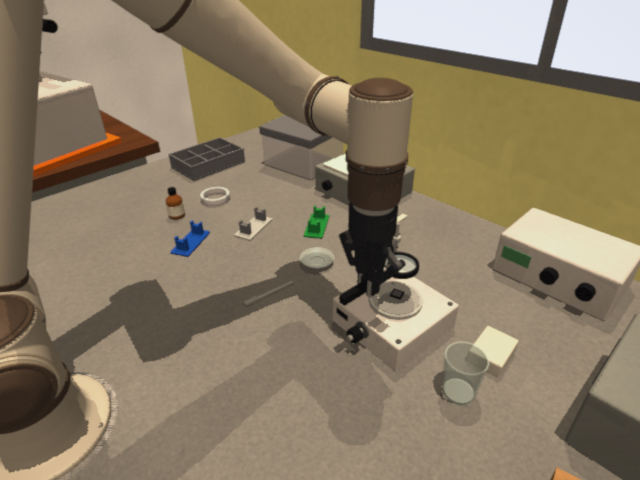

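```bash
python3 - <<'E'
from h import *
s=arm.read_state(); print(s['joint_vel'].round(4),s['gripper_width'],s['clock'])
print(arm.job_done())
E
```

```text
[ 0.0004  0.0004  0.0003 -0.0009 -0.0005 -0.001 ] 12.961482268973729 16.4
the job is handed in; nothing more can be done
None
```

I re-seated the wafer, and the arm is holding the loupe level and still above the die. I handed the job in at 16.4 s.

**Valve knob:** I gripped the knob and pulled it out until it hit the stop. It had travelled 30.0 mm, and pulling 5 mm further did not move it (9 N). I then pushed it back to its home stop with about 8 N. After I let go, the side picture showed it where it started.

**Loupe:** I lifted it from the white rest and carried it over everything at about 225 mm. The tool is vertical, the joints are still and the grip reads 13 mm.

| | Loupe lens (mm) | Target (mm) |
|---|---|---|
| Centre over the die, two cameras (x, y) | (573.3, -243.9) | (573.4, -244.2) |
| Mid-thickness height | 140.1 from the cameras, 140.4 from the arm | about 140.2 for the pointer (estimates 139.7 to 141.8) |

**Checks that were weak or disagreed:**
- **Side camera:** fitting the lens ring from this view alone gave a false position, about 23 mm off in x and 20 mm too low. I relied on the two-camera fit and the arm's own readings instead.
- **Top camera:** the arm hides part of the ring from above, so that half of the fit uses only the visible arc.
- **Cameras against arm:** their lens positions differ by about 1 mm in x and y. I centred the lens in the camera frame, where the die was also measured.
- **Level:** I checked the loupe's own tilt only by comparing handle and ring against a projected outline, which suggests under about 0.5°.
- **Other objects:** the last side picture shows nothing else obviously moved. I did not measure the bystanders or the pointer again; no unexpected contact forces showed up.

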